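# Reload the mini grease gun: lay the cartridge in, draw the follower back and hold it

### The job

Get the little grease gun in its loading cradle ready for a new cartridge. Pick the cartridge up with a light grip, for its thin plastic tube dents if squeezed hard, lay it gently down in the steel trough in line with the open end of the barrel, its steel ring-pull lid facing away from the barrel, and let go of it. Then take the T-handle at the other end, draw the spring-loaded follower rod out until the groove turned in the rod is level with the outer face of the barrel's end cap, and finish still holding it there so that a workmate can push the cartridge in; leave the other things on the bench where they are.

Things in the scene. Friction and masses are not known exactly. Their poses are not given: they have to be found in the camera images.
- cradle: Loading cradle bolted to the bench: plywood base 90 x 350 x 12 mm (y = -179 to 171 mm) carrying on one level axis, 85 mm up, a mini grease gun with its head unscrewed and, before its open mouth, a V trough. Origin: on the bench under the barrel's mouth; y runs along the gun's axis from mouth to T-handle, z up. Two wooden blocks 82 mm high at y = 35 and 120 mm hold the barrel. It does not move
- trough (a point): Point on the axis of a cartridge lying in the V trough, mid-length, 85 mm above the bench; axes as the cradle's, y to the barrel, whose mouth is 90 mm away. The trough is 165 mm of plain steel 20 mm angle iron, open upwards and at both ends, 33 mm wide over its top edges, which lie 10 mm below this point: narrower than the cartridge, so fingers can go down on both sides of it
- cartridge: New grease cartridge, a white plastic tube 34 mm in diameter, 135 mm long, 80 to 145 g, lying on the mat; it can roll. Origin at its centre, y along its axis to its plain end; the steel lid with ring pull is at the -y end. The thin tube dents when squeezed with over 40 N a finger (20 to 30 N is ample) and is spoilt if dropped over 10 mm or pressed into the trough with over 40 N
- plain_end (a point): Centre of the cartridge's plain end, the end that must point to the barrel
- mat: Black rubber bench mat 110 x 200 x 3 mm, fixed, the cartridge lies on it; origin at the centre of its underside
- follower (a joint): Pull-out of the follower rod in m: 0 = fully in (where its spring draws it), 0.125 = the groove is level with the cap's outer face, 0.140 = end stop. The return spring pulls with about 4 N at 0 and 10 N at 0.125; it snaps back when let go
- tbar (a point): Centre of the T-handle's level cross bar, 11 mm thick, 64 mm long across the rod (along the cradle's x), 50 mm outside the cap's outer face when fully in, 85 mm above the bench. A plain rod 8 mm thick joins it to the cap, so 44 mm of rod is free between bar and cap; nothing else is near
- groove (a point): Centre of the groove in the rod, 6 mm wide and dark, all round; inside the barrel at the start
- cap_face (a point): Where the rod comes out: centre of the outer face of the end cap; does not move
- gun_head: The gun's unscrewed head with lever and nozzle, about 60 x 170 mm, 46 mm high, lying on the bench; leave alone. Origin under its threaded end
- jar: Glass jar with steel lid, 76 mm across, 95 mm high; leave alone. Origin at the centre of its underside
- oil: White oil bottle, 60 mm across, 140 mm high; leave alone. Origin at the centre of its underside
- wrench: Steel wrench 190 mm long lying on the bench; leave alone. Origin at its middle, underside
- mouth (a point): Centre of the barrel's open mouth. The barrel is a grey steel tube 41 mm across, 149 mm long; the black rubber follower shows inside the mouth. A dark steel end cap 45 mm across closes the far end, its outer face 165 mm from the mouth
Not all that is in view belongs to the job. Leave any turquoise look-alike of the cartridge alone.

How it is judged (in metres and radians):
On the way:
1. the cartridge lies in the trough, lid outwards, let go and at rest (x of cartridge in the frame of trough between -0.004 and 0.004 m and z of cartridge in the frame of trough between -0.004 and 0.004 m and y of cartridge in the frame of trough between -0.03 and 0.022 m and y of plain_end in the frame of trough above 0.03 m and angle between the y axis of cartridge and the y axis of trough, either way round below 0.06 rad and contact force between each of the arm, the fingers and cartridge below 0.1 N and linear speed of cartridge below 0.02 m/s), for 0.2 s.
At the end, for the whole second after the job is handed in: Fingers hold the T-handle still with the groove within 5 mm of the cap face; the untouched cartridge lies at rest down in the trough in line with the barrel (4 mm, 0.06 rad), plain end to the barrel, its middle at most 30 mm outside or 22 mm inside the trough's middle (all of step 1 and value of joint follower between 0.12 and 0.13 m and velocity of joint follower between -0.01 and 0.01 m/s and contact force between the fingers and follower above 3 N); the arm keeps its last pose, push and grip.
It fails at once if the cartridge is squeezed by the fingers with more than 80 N in all (40 N a finger) (contact force between the fingers and cartridge above 80 N).
It fails at once if the cartridge is pressed hard into the trough or against the gun (contact force between cartridge and cradle above 40 N).
It fails at once if the cartridge is dropped from more than about 15 mm (contact force between the fingers and cartridge below 0.1 N and linear speed of cartridge above 0.35 m/s).
It fails at once if another thing on the bench is shifted (distance of any of gun_head, jar, oil, wrench from where it was at the start of the episode above 0.025 m).
It also fails if it takes over 54 s, if anything falls off the work surface, if the arm or the gripper's body presses on something with over 40 N, if the wrist force passes 120 N, or if a joint passes its speed limit or range.

### The arm

A 6-joint arm with a two-finger parallel gripper is mounted at the origin on the work surface. World frame = base frame: x ahead of the robot, y to its left, z up, the work surface at z = 0. Lengths are in mm, angles in rad, forces in N, time in s.
With the tool pointing down it reaches from about 350 to 975 mm from the base axis. Payload 7.1 kg.
Tool frame: the origin (TCP) lies midway between the tips of the shut fingers; the grasp point (between the pads) lies robot.pinch_z behind it (robot.pinch_z is the distance from the TCP to the grasp point, in mm); z points along the fingers, y is the direction in which the jaws open and shut (so a half turn about z gives the same grasp; the last joint's range is limited). The gripper opens to 88 mm and grips with 3 to 60 N. Pads are 20 mm wide; open, the fingers measure 115 mm over their backs; the gripper's body (75 mm by 178 mm) begins 61 mm behind the grasp point.
Start: joints at [1.242, 0.423, 1.63, -0, 1.089, -0.019], TCP at [190.511, 595.24, 195.375] pointing down, gripper open.
Joint ranges: [-3, 3], [-0.9, 2.11], [0.09, 2.58], [-1.31, 4.45], [0.11, 2.69], [-2.54, 2.54]. Speed limits (rad/s): [2.39, 2.39, 3.01, 3.14, 3.14, 3.14].

### API

Orientations are given as a 3x3 rotation matrix whose columns are the frame's x, y, z axes.
In Python, from cell import readout, vision, ticket, spotter, robot gives the robot as it stands. The module is installed in compiled form; this text tells all that it offers.
- The arm moves only by the tool drive_tool, never from a script. Its argument "plan" is a list of rows, each an object of numbers: "x", "y", "z": the shift along the tool's x, y, z in mm; "rx", "ry", "rz": the turn, a rotation vector about the tool's x, y, z in degrees; "claw": the closure, from 0 (fully open) to 1 (shut). A call has exactly 5 rows; each row shifts and turns the pose as measured when the row begins, along the tool's axes as they then stand; what a row does not reach is not made up. A row lasts 1/10 s, in which the tool goes at most 50 mm and 8.59 degrees, less where a joint would pass 70% of its speed; a pose out of reach is approached as far as the arm can. A call with a gripper value outside its range is refused whole. The fingers move at their own pace and stop on an object; "newtons" is the grip in N (left out, the last holds). Time passes only in rows, so rows that do not move let the fingers close, or fill a call up. It gives the time, the measured TCP pose, the force and the opening at its end, in the units of the state.
- readout.state(): the state, without advancing time (a new reading comes with each control period).
- vision.capture(name): name is "side" or "top"; returns (picture, depth): 400x640x3 uint8, red, green, blue; 400x640 float32, mm along the optical axis (not along the pixel's ray), 0 where there is no reading.
- vision.calibration(name): a dict with "fx", "fy", "cx", "cy" (pixels), "T" (4x4, takes a point from camera to world coordinates). Camera axes: x right, y up, looking along -z (the intrinsics and any distortion apply to the point x, -y, -z); pixel columns grow to the right and rows downward; lengths in mm; the calibration is good to about 2 mm. A picture is of the moment at which its call begins. calibration takes no time and is no camera call.
- ticket.sign_off(): hands the job in, once; it reports no verdict.
Trained networks look in the newest picture that a camera, given by its name, has taken for a name from the list of things; names that differ only in an ending like _2 or _b are one class to them, and where a whole thing is asked for, a point or a joint stands for the part that bears it (a point fixed in the world has none). Each returns a list of dicts, best first, with "p" (0 to 1); they miss things now and then, are a little off and sometimes report something else, mostly with a low value. They report only what shows in the picture. A call takes as long as a camera call. They do not tell look-alikes from the thing itself.
- spotter.spot_in(camera, query): "rect" ([centre column, centre row, width, height] as shares, 0 to 1, of the picture: columns of its width, rows of its height, round what is visible of it).
- spotter.place_of(camera, query): "at" ([column, row] as shares, 0 to 1, of the picture: columns of its width, rows of its height: a listed point, or the origin of a listed thing).
The state is a dict: "time_s": time; "joint_pos": joint angles; "dq": joint speeds; "effort": joint torques, N m; "position": TCP position; "ee_rot": TCP orientation; "wrist_force": force on the tool from outside, world axes, zero at the start; "wrist_torque": the same for the moment, N m; "grip_width": finger opening in mm.
Only numpy, scipy, OpenCV 4.12 (cv2) and the standard library are available. Lean on these libraries where they do the work, as an engineer would, in place of code of your own. Each camera call takes 0.05 s, during which the arm holds its last target.

## Working session

There is one attempt and no reset: what is moved stays moved. The work goes in short steps, Python scripts to look and compute and a tool call to move; the robot and the scene stay as the last step left them, time stands still between calls to the robot, and variables do not carry over. Pictures are saved under pics/ and viewed, and the job is handed in when it is done.

Besides the shell and the picture viewer there is one more tool, called after "Request:" by a JSON object that holds its "method" and its "body", one argument or row to a line. drive_tool: Moves the arm, as the interface text tells. Its arguments: {"type":"object","properties":{"plan":{"type":"array","items":{"type":"object","properties":{"x":{"type":"number"},"y":{"type":"number"},"z":{"type":"number"},"rx":{"type":"number"},"ry":{"type":"number"},"rz":{"type":"number"},"claw":{"type":"number"}}}},"newtons":{"type":"number"}},"required":["plan"]}

```bash
mkdir -p pics
cat > h.py <<'E'
import numpy as np, cv2
from cell import readout, vision, ticket, spotter, robot
def cap(n,f):
    p,d=vision.capture(n); cv2.imwrite('pics/%s.png'%f,p[:,:,::-1]); np.save('pics/%s.npy'%f,d); return p,d
def world(n,c,r,z):
    k=vision.calibration(n); T=np.array(k['T'])
    v=np.array([(c-k['cx'])/k['fx']*z,-(r-k['cy'])/k['fy']*z,-z,1]); return (T@v)[:3]
def pix(n,P):
    k=vision.calibration(n); T=np.linalg.inv(np.array(k['T'])); q=T@np.append(P,1)
    return k['cx']+k['fx']*q[0]/-q[2], k['cy']-k['fy']*q[1]/-q[2], -q[2]
def ray(n,c,r,h):
    a=np.array(vision.calibration(n)['T'])[:3,3]; b=world(n,c,r,1000.); t=(h-a[2])/(b[2]-a[2]); return a+t*(b-a)
E
python3 - <<'E'
from h import *
np.set_printoptions(precision=2,suppress=True)
print({k:v for k,v in vision.calibration('top').items()}); print(vision.calibration('side'))
cap('top','t0');cap('side','s0')
print(robot.pinch_z, readout.state())
for c in('top','side'):
  for q in ('cartridge','plain_end','trough','tbar','mouth','cap_face','cradle','mat'):
    print(c,q,[(np.round(np.array(o['at'])*[640,400],1),round(o['p'],2)) for o in spotter.place_of(c,q)[:3]])
E
```

```text
{'fx': 363.621488840543, 'fy': 363.621488840543, 'cx': 321.04210611228257, 'cy': 196.70489387814996, 'T': array([[   0.03,    0.99,   -0.14,  359.87],
       [  -1.  ,    0.03,   -0.  ,  -79.82],
       [   0.  ,    0.14,    0.99, 1225.6 ],
       [   0.  ,    0.  ,    0.  ,    1.  ]])}
{'fx': 442.35012469816877, 'fy': 442.35012469816877, 'cx': 324.31534908320606, 'cy': 199.9049167557359, 'T': array([[ -0.98,   0.13,  -0.12, 402.04],
       [ -0.18,  -0.76,   0.63, 657.55],
       [ -0.  ,   0.64,   0.77, 939.85],
       [  0.  ,   0.  ,   0.  ,   1.  ]])}
18.700000000000003 {'time_s': 0.1, 'joint_pos': array([ 1.24,  0.42,  1.63, -0.  ,  1.09, -0.02]), 'dq': array([-0., -0., -0., -0., -0.,  0.]), 'effort': array([ -0.  , -54.56, -27.43,   0.06,   0.02,  -0.  ]), 'position': array([190.33, 594.77, 194.7 ]), 'ee_rot': array([[-0.95,  0.3 , -0.  ],
       [ 0.3 ,  0.95, -0.  ],
       [ 0.  , -0.  , -1.  ]]), 'wrist_force': array([-0.12, -0.51,  0.14]), 'wrist_torque': array([ 0.01, -0.03, -0.03]), 'grip_width': 87.72440478850305}
top cartridge [(array([442.4, 262.5]), 0.92), (array([4
[... 216 characters left out ...]
260.7, 190.9]), 0.56)]
top mouth [(array([329.7, 173.9]), 0.59)]
top cap_face [(array([279. , 188.9]), 0.55)]
top cradle [(array([326.7, 177.5]), 0.56)]
top mat [(array([371.7, 225.3]), 0.7)]
side cartridge [(array([411.9, 120.2]), 0.93), (array([426.4, 168.3]), 0.74), (array([374.2, 229.8]), 0.72)]
side plain_end [(array([349.8, 220.9]), 0.92), (array([293.6, 117.6]), 0.84), (array([407.3, 157.6]), 0.71)]
side trough [(array([300.7, 159. ]), 0.55)]
side tbar [(array([310.3, 248.2]), 0.68)]
side mouth [(array([304.2, 183. ]), 0.61), (array([307.7, 251.2]), 0.19)]
side cap_face [(array([306.6, 233.3]), 0.89)]
side cradle [(array([300.8, 199.7]), 0.96)]
side mat [(array([369.4, 171.5]), 0.74)]
```

View pics/t0.png

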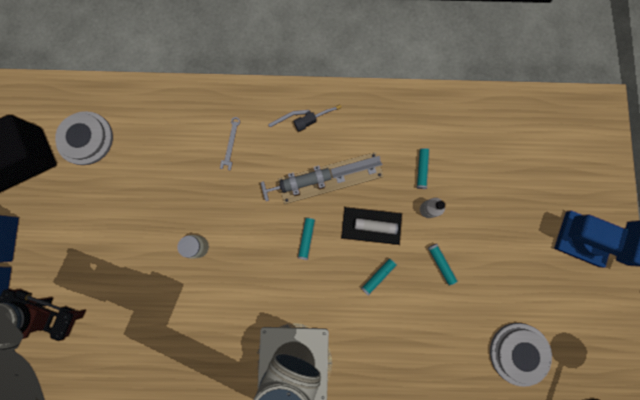

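View pics/s0.png

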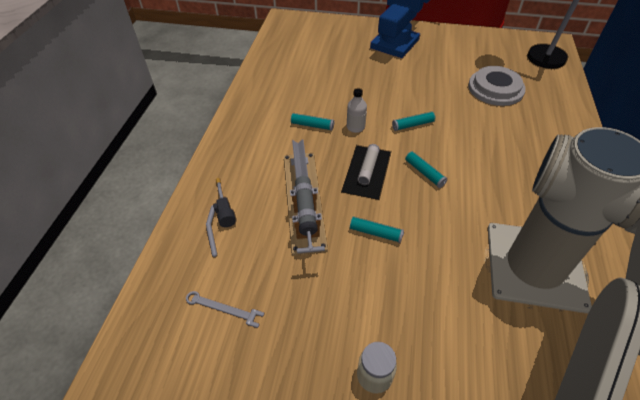

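Run:
```python
from h import *
a=cv2.imread('pics/t0.png')[140:300,230:470]; cv2.imwrite('pics/t0c.png',cv2.resize(a,None,fx=3.3,fy=3.3,interpolation=2))
a=cv2.imread('pics/s0.png')[90:290,260:480]; cv2.imwrite('pics/s0c.png',cv2.resize(a,None,fx=3,fy=3,interpolation=2))
```

```text
(no output)
```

View pics/t0c.png

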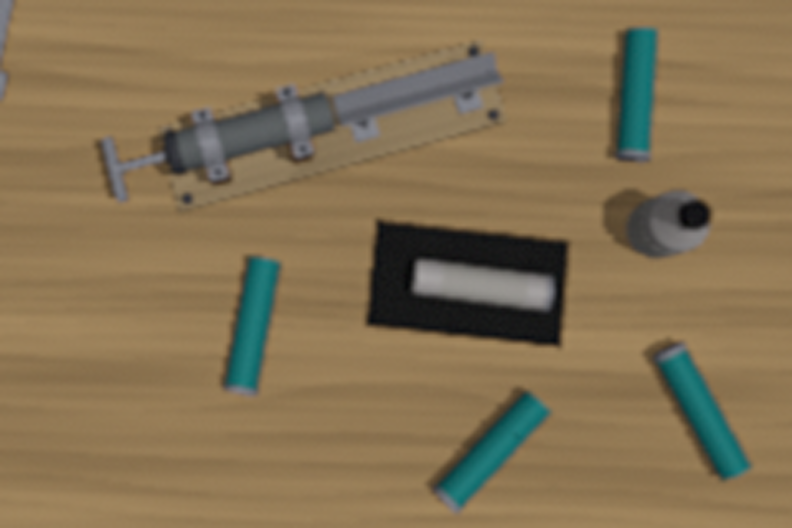

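View pics/s0c.png

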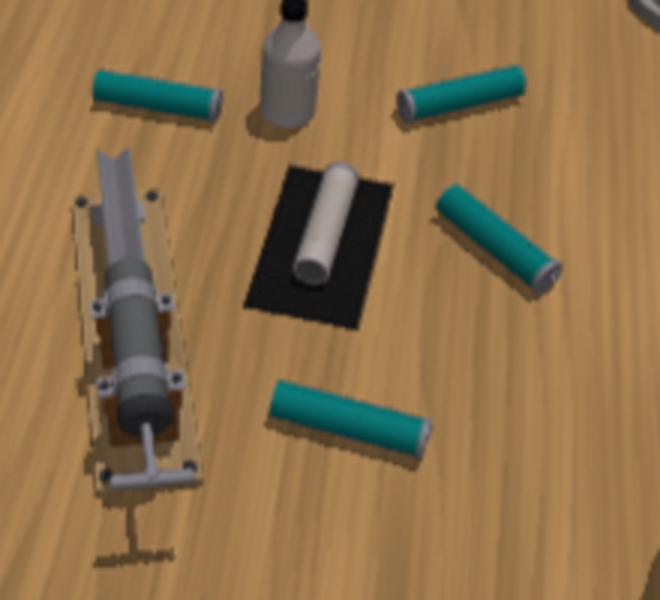

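Run:
```python
from h import *
a=cv2.imread('pics/t0.png')[210:245,340:405]; a=cv2.resize(a,None,fx=9,fy=9,interpolation=2)
b=cv2.imread('pics/s0.png')[140:195,345:400]; b=cv2.resize(b,None,fx=9,fy=9,interpolation=2)
c=np.zeros((a.shape[0]+10,780,3),np.uint8)
cv2.imwrite('pics/ta.png',a);cv2.imwrite('pics/sb.png',b)
for cam,cols in (('top',(355.6,222.2)),):
  pass
p=cv2.imread('pics/t0.png'); g=p.astype(int); 
m=((g.min(2)>110)&(np.abs(g[:,:,0]-g[:,:,2])<40)).astype(np.uint8); m[:,:345]=0;m[:212]=0;m[242:]=0;m[:,403:]=0
print(cv2.minAreaRect(np.argwhere(m)[:,::-1].astype(np.float32)), m.sum())
for c in('top','side'):
  for q in ('cartridge','plain_end'):
    print(c,q,[(np.round(np.array(o['at'])*[640,400],1),round(o['p'],2)) for o in spotter.place_of(c,q)])
```

```text
((375.9283752441406, 226.05528259277344), (40.822853088378906, 8.702051162719727), 7.352379322052002) 351
top cartridge [(array([442.4, 262.5]), 0.92), (array([420.6, 168.9]), 0.8), (array([377.9, 275.3]), 0.7), (array([373.9, 225.9]), 0.56), (array([306.3, 240.1]), 0.56)]
top plain_end [(array([394., 262.]), 0.93), (array([309.5, 220.9]), 0.9), (array([355.6, 222.2]), 0.73), (array([453.2, 284.8]), 0.58), (array([357.9, 166.8]), 0.53)]
side cartridge [(array([411.9, 120.2]), 0.93), (array([426.4, 168.3]), 0.74), (array([374.2, 229.8]), 0.72), (array([365.3, 163.4]), 0.61), (array([313.9, 123.5]), 0.57)]
side plain_end [(array([349.8, 220.9]), 0.92), (array([293.6, 117.6]), 0.84), (array([407.3, 157.6]), 0.71), (array([435.7, 115.9]), 0.67)]
```

View pics/ta.png

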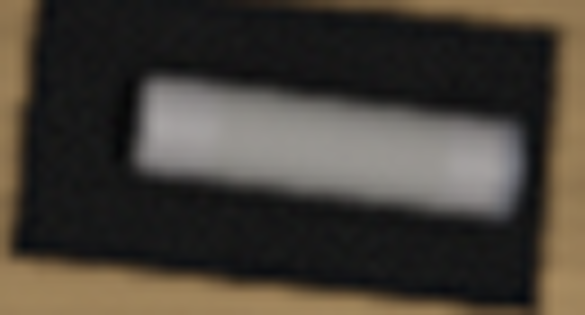

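View pics/sb.png

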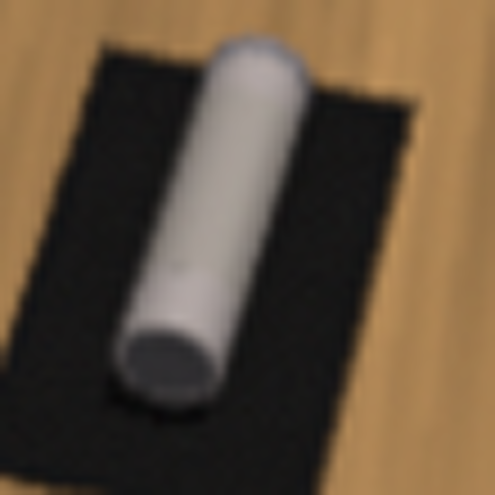

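```bash
cat >> h.py <<'E'
def cloud(n,d):
    k=vision.calibration(n);T=np.array(k['T']);r,c=np.mgrid[:400,:640]
    P=np.stack([(c-k['cx'])/k['fx']*d,-(r-k['cy'])/k['fy']*d,-d],-1)@T[:3,:3].T+T[:3,3]; P[d<=0]=np.nan; return P
E
python3 - <<'E'
from h import *
np.set_printoptions(precision=1,suppress=True)
for q,t,s in (('tbar',(264.5,190.9),(310.3,248.2)),('mouth',(330,173.6),(304.2,183)),('cap',(279,188.9),(306.6,233.3)),('trough',(355.5,167.5),(300.7,159))):
    print(q,ray('top',*t,85.),ray('side',*s,85.))
print('cart',ray('top',375.9,226.05,25.),ray('side',368.5,164,25.))
for n,f in(('top','t0'),('side','s0')):
    d=np.load('pics/%s.npy'%f);P=cloud(n,d)
    print(n,'bench z',np.nanmedian(P[300:330,400:430,2] if n=='top' else P[330:360,250:280,2]))
    X=P[...,0];Y=P[...,1];Z=P[...,2]
    m=(Z>55)&(Z<140)&(X>420)&(X<640)&(Y>-260)&(Y<160)
    Q=P[m]
    print(len(Q),Q.min(0),Q.max(0))
    # barrel ridge
    hi=Q[Q[:,2]>90]; 
    v,v2,x0,y0=cv2.fitLine(Q[:,:2].astype(np.float32),cv2.DIST_HUBER,0,.01,.01).ravel(); print('line',v,v2,x0,y0,np.degrees(np.arctan2(v2,v)))
    u=np.array([v,v2]); 
    if u[1]<0:u=-u
    s=(Q[:,:2]-[x0,y0])@u
    for a in range(-250,260,15):
        w=Q[(s>=a)&(s<a+15)]
        if len(w): 
            nrm=(w[:,:2]-[x0,y0])@[-u[1],u[0]]
            print(a,len(w),'zmax %.1f n %.1f..%.1f'%(np.percentile(w[:,2],95),nrm.min(),nrm.max()))
    m=(Z>12)&(Z<60)&(X>300)&(X<440)&(Y>-340)&(Y<-120); Q=P[m]; 
    r=cv2.minAreaRect(Q[:,:2].astype(np.float32)); print('cart',r,np.median(Q[:,:2],0),np.percentile(Q[:,2],95))
E
```

```text
tbar [539.8 104.5  85. ] [540.  103.4  85. ]
mouth [ 601.6 -102.1   85. ] [596.1 -92.6  85. ]
cap [547.5  58.8  85. ] [557.1  63.6  85. ]
trough [ 623.8 -183.4   85. ] [ 623.9 -177.4   85. ]
cart [ 442.1 -258.9   25. ] [ 442.1 -250.3   25. ]
top bench z 0.568763558913929
1230 [ 509.6 -259.8   58.3] [640.  117.2 112.8]
line 0.29070702 -0.95681214 586.7355 -56.688362 -73.09971
-220 2 zmax 78.4 n 10.9..12.2
-205 10 zmax 77.9 n 4.6..11.4
-190 16 zmax 76.1 n 0.3..12.0
-175 22 zmax 75.2 n -6.5..12.8
-160 30 zmax 75.5 n -11.3..11.9
-145 36 zmax 74.2 n -13.6..12.4
-130 42 zmax 75.3 n -17.6..12.8
-115 45 zmax 76.0 n -19.3..12.2
-100 47 zmax 75.6 n -19.7..12.0
-85 44 zmax 77.1 n -18.9..13.7
-70 44 zmax 76.6 n -19.7..13.2
-55 32 zmax 106.4 n -21.3..16.6
-40 60 zmax 107.2 n -21.9..17.0
-25 102 zmax 107.3 n -39.0..32.0
-10 86 zmax 106.8 n -37.7..32.5
5 61 zmax 109.3 n -21.2..17.3
20 59 zmax 107.5 n -21.1..17.2
35 62 zmax 107.5 n -20.6..17.9
50 71 zmax 107.2 n -36.5..30.5
65 106 zmax 107.9 n -37.4..33.4
80 65 zmax 107.3 n -27.6..32.5
95 66 zmax 108.6 n -21.8..19.6
110 27 zmax 105.9 n -19.7..19.0
1
[... 649 characters left out ...]
40 zmax 76.7 n -17.0..13.4
-100 5 zmax 75.9 n -17.5..12.2
-85 2 zmax 100.7 n -15.0..11.0
-70 66 zmax 107.0 n -21.8..18.0
-55 77 zmax 108.9 n -35.6..34.0
-40 157 zmax 107.8 n -36.3..33.8
-25 112 zmax 107.3 n -32.9..29.7
-10 75 zmax 106.9 n -20.2..20.0
5 73 zmax 107.3 n -20.6..19.6
20 80 zmax 107.5 n -19.5..20.2
35 105 zmax 108.3 n -35.1..35.7
50 198 zmax 108.0 n -33.5..35.5
65 80 zmax 107.1 n -19.8..20.9
80 192 zmax 108.4 n -20.8..22.9
95 27 zmax 94.3 n -7.0..7.3
110 19 zmax 92.3 n -2.1..5.3
125 16 zmax 92.3 n -3.1..8.5
140 138 zmax 93.4 n -29.4..33.5
cart ((369.87908935546875, -256.4580993652344), (140.48818969726562, 139.62692260742188), 89.84324645996094) [ 424.2 -284.9] 38.086993270232625
```

Run:
```python
from h import *
from scipy.optimize import least_squares
np.set_printoptions(precision=1,suppress=True)
for n,f in(('top','t0'),('side','s0')):
    d=np.load('pics/%s.npy'%f);P=cloud(n,d)
    X=P[...,0];Y=P[...,1];Z=P[...,2]
    m=(Z>60)&(Z<140)&(X>420)&(X<720)&(Y>-310)&(Y<160)
    Q=P[m]
    u=np.array([-.27,.963]);u/=np.linalg.norm(u);o=np.array([597.,-92.])
    for it in range(4):
        s=(Q[:,:2]-o)@u; nn=(Q[:,:2]-o)@[-u[1],u[0]]
        c=[];
        for a in range(-175,170,6):
            k=(s>=a)&(s<a+6)
            if k.sum()<8: continue
            lo,hi=np.percentile(nn[k],[2,98]); 
            if hi-lo<50: c.append([a+3,(lo+hi)/2,hi-lo,np.percentile(Q[k,2],95)])
        c=np.array(c); 
        b=c[(c[:,0]>8)&(c[:,0]<145)]; 
        p=np.polyfit(c[:,0],c[:,1],1) if it<3 else p
        nv=np.array([-u[1],u[0]])
        if it<3: o=o+nv*p[1]; u=u+nv*p[0]; u/=np.linalg.norm(u)
    print(n,'o',o,'u',u,'deg',np.degrees(np.arctan2(-u[0],u[1])))
    print(np.c_[c[:,0],c[:,1],c[:,2],c[:,3]][::3])
    s=(Q[:,:2]-o)@u; nn=(Q[:,:2]-o)@[-u[1],u[0]]
    hi=s[(Q[:,2]>98)&(abs(nn)<12)]; print('barrel s',hi.min(),hi.max())
    t=s>(hi.max()+30); w=Q[t]; print('tbar s',np.percentile(s[t],[10,50,90]),w[:,:2].mean(0),'n',nn[t].min(),nn[t].max())
    t=s<-20; print('trough smin',s[t].min(), 's lines')
    # cartridge
    m=(Z>15)&(Z<60)&(X>385)&(X<480)&(Y>-350)&(Y<-150); Q=P[m]
    Q=Q[np.linalg.norm(Q[:,:2]-[442,-255],axis=1)<85]
    r=cv2.minAreaRect(Q[:,:2].astype(np.float32)); print('cart',r,np.percentile(Q[:,2],[5,95]),len(Q))
    v=cv2.fitLine(Q[:,:2].astype(np.float32),cv2.DIST_L2,0,.01,.01).ravel();print(v, np.degrees(np.arctan2(v[1],v[0])))
```

```text
top o [599.3 -91.4] u [-0.3  1. ] deg 17.698794244221705
[[-172.     0.2   30.    75.2]
 [-154.     1.    27.8   76.8]
 [-136.    -0.2   31.7   74.9]
 [-118.     0.1   27.9   75.1]
 [-100.    -0.5   31.8   76.4]
 [ -82.     0.2   28.9   74.7]
 [ -64.    -0.2   29.4   76.3]
 [ -46.    -0.3   29.    76.2]
 [ -28.    -0.5   29.1   76.6]
 [  -4.     0.8   36.   106.4]
 [  38.    -0.6   38.4  106.6]
 [  56.     0.4   34.7  106.9]
 [  74.     0.1   36.2  108. ]
 [  92.     0.6   34.2  105.6]
 [ 134.    -1.7   37.8  106.4]
 [ 152.     2.3   23.8  105.3]]
barrel s -10.740481504439856 151.2906743162479
tbar s [193.2 201.8 207.4] [540.6 100.9] n -33.25927385037799 29.207597000723677
trough smin -184.1730411126132 s lines
cart ((443.70721435546875, -259.7908935546875), (135.60214233398438, 34.60285186767578), 84.36275482177734) [24.9 40. ] 430
[   0.1    1.   442.9 -259.7] 84.28637
side o [599.8 -91.2] u [-0.3  1. ] deg 17.1251095379605
[[-172.     0.6   27.8   75.2]
 [-154.    -0.5   27.    75.2]
 [-136.    -1.    30.1   76.4]
 [-118.    -0.4   28.2   77. ]
 [-100.    -1.1   29.5   75. ]
 [ -82.     0.7   28.6   76.4]
 [ -64.     0.1   28.1   77.7]
 [ -46.     0.4   29.9   76.1]
 [   2.    -0.3   36.7  105.7]
 [  50.     0.6   37.6  107.8]
 [  68.    -0.8   38.6  106.9]
 [  86.     0.7   35.4  107.2]
 [ 128.    -0.8   39.   107. ]
 [ 146.     0.2   43.   109.5]]
barrel s -7.874468817312923 155.74726708654254
tbar s [200.6 208.2 211.2] [539.1 106.3] n -31.487589776686953 31.49724282290842
trough smin -183.60898515538003 s lines
cart ((441.44000244140625, -257.6187438964844), (140.2030792236328, 34.55797576904297), 84.33295440673828) [21.6 39.6] 449
[   0.1    1.   441.5 -248.2] 83.551155
```

The white cartridge is the only one on the mat: top (376,226), side (368,164). The teal ones at top (442,262), (421,169), (378,275) and (306,240) are look-alikes. The enlarged crops show its bluish steel lid at the right/far end and its dark plain end at the left/near end. The plain end therefore already faces the barrel side (+y).

```bash
cat > plan.py <<'E'
import sys
from h import *
from scipy.spatial.transform import Rotation as Ro
# args: x y z yaw(deg of tool y axis) [nmax mm/row]
def go(wps,step=48.,rot=8.4):
    s=readout.state(); R=np.array(s['ee_rot']);p=np.array(s['position'])
    print('t %.2f'%s['time_s'],'p',p.round(1),'yaw %.2f'%np.degrees(np.arctan2(R[1,1],R[0,1])),'zaxis',R[:,2].round(3),'F',np.round(s['wrist_force'],1),'w %.1f'%s['grip_width'])
    print('q',np.round(s['joint_pos'],2))
    for (x,y,z,yaw) in wps:
        for i in range(40):
            d=np.array([x,y,z])-p; c,sn=np.cos(np.radians(yaw)),np.sin(np.radians(yaw))
            Rt=np.array([[-c*0+sn,c,0],[-c,sn,0],[0,0,-1]]).astype(float)
            # x = y cross z
            Rt[:,0]=np.cross(Rt[:,1],Rt[:,2])
            rv=Ro.from_matrix(R.T@Rt).as_rotvec(degrees=True)
            n=np.linalg.norm(d);a=np.linalg.norm(rv)
            if n<.05 and a<.05: break
            d*=min(1,step/max(n,1e-9)); rv*=min(1,rot/max(a,1e-9))
            print('shift',(R.T@d).round(1),'rot',rv.round(1))
            p=p+d;R=R@Ro.from_rotvec(rv,degrees=True).as_matrix()
if __name__=='__main__':
    w=[list(map(float,a.split(','))) for a in sys.argv[1].split(';')]
    go(w,*map(float,sys.argv[2:]))
E
python3 plan.py "460,300,195,72.5;490,0,170,30;442,-255,110,-5.9"
```

```text
t 1.10 p [190.5 595.3 195.4] yaw 72.25 zaxis [ 0.  0. -1.] F [ 0.3  0.9 -0. ] w 87.8
q [ 1.24  0.42  1.63  0.    1.09 -0.02]
shift [-41.6 -23.9   0. ] rot [ 0.  -0.  -0.2]
shift [-41.5 -24.1   0. ] rot [-0.  0. -0.]
shift [-41.5 -24.1   0. ] rot [-0.  0. -0.]
shift [-41.5 -24.1   0. ] rot [-0.  0. -0.]
shift [-41.5 -24.1   0. ] rot [-0.  0. -0.]
shift [-41.5 -24.1   0. ] rot [-0.  0. -0.]
shift [-41.5 -24.1   0. ] rot [-0.  0. -0.]
shift [-41.5 -24.1   0. ] rot [-0.  0. -0.]
shift [-13.6  -7.9   0. ] rot [-0.  0. -0.]
shift [-18.9 -44.    4. ] rot [-0.   0.   8.4]
shift [-25.1 -40.7   4. ] rot [-0.   0.   8.4]
shift [-30.8 -36.6   4. ] rot [-0.   0.   8.4]
shift [-35.8 -31.8   4. ] rot [-0.  -0.   8.4]
shift [-40.  -26.2   4. ] rot [ 0.  -0.   8.4]
shift [-43.4 -20.1   4. ] rot [ 0.  -0.   0.5]
shift [-13.2  -6.    1.2] rot [ 0. -0. -0.]
shift [-35.5 -30.5  10.8] rot [-0.   0.   8.4]
shift [-39.5 -25.   10.8] rot [-0.   0.   8.4]
shift [-42.8 -18.9  10.8] rot [-0.   0.   8.4]
shift [-45.1 -12.5  10.8] rot [-0.  -0.   8.4]
shift [-46.4  -5.7  10.8] rot [ 0.  -0.   2.3]
shift [-25.6  -2.1   5.9] rot [ 0. -0.  0.]
```

Request:
{"method": "drive_tool", "body": {
  "plan": [
    {"x": -41, "y": -24, "claw": 0},
    {"x": -41, "y": -24, "claw": 0},
    {"x": -41, "y": -24, "claw": 0},
    {"x": -41, "y": -24, "claw": 0},
    {"x": -41, "y": -24, "claw": 0}
  ],
  "newtons": 22
}}

```text
validation failed for argument at $.pl...
```

Request:
{"method": "drive_tool", "body": {
  "plan": [
    {"x": -41, "y": -24, "claw": 0},
    {"x": -41, "y": -24, "claw": 0},
    {"x": -41, "y": -24, "claw": 0},
    {"x": -35, "y": -33, "claw": 0},
    {"x": -19, "y": -44, "z": 4, "rz": 8.4, "claw": 0}
  ]
}}

```text
validation failed for argument at $.pl...
```

```bash
python3 plan.py "490,0,170,30;442,-255,110,-5.9"
```

```text
t 1.10 p [190.5 595.3 195.4] yaw 72.25 zaxis [ 0.  0. -1.] F [ 0.3  0.9 -0. ] w 87.8
q [ 1.24  0.42  1.63  0.    1.09 -0.02]
shift [-33.6 -34.2   1.8] rot [ 0.  -0.   8.4]
shift [-38.2 -29.    1.8] rot [ 0.  -0.   8.4]
shift [-42.1 -23.1   1.8] rot [ 0.  -0.   8.4]
shift [-45.  -16.7   1.8] rot [ 0.  -0.   8.4]
shift [-46.9  -9.9   1.8] rot [ 0.  -0.   8.4]
shift [-47.9  -3.    1.8] rot [ 0.  -0.   0.3]
shift [-47.9  -2.8   1.8] rot [ 0. -0. -0.]
shift [-47.9  -2.8   1.8] rot [ 0.  0. -0.]
shift [-47.9  -2.8   1.8] rot [ 0.  0. -0.]
shift [-47.9  -2.8   1.8] rot [ 0.  0. -0.]
shift [-47.9  -2.8   1.8] rot [ 0.  0. -0.]
shift [-47.9  -2.8   1.8] rot [ 0.  0. -0.]
shift [-47.9  -2.8   1.8] rot [ 0.  0. -0.]
shift [-42.7  -2.5   1.6] rot [ 0.  0. -0.]
shift [-35.5 -30.5  10.8] rot [-0.   0.   8.4]
shift [-39.5 -25.   10.8] rot [-0.   0.   8.4]
shift [-42.8 -18.9  10.8] rot [-0.   0.   8.4]
shift [-45.1 -12.5  10.8] rot [-0.  -0.   8.4]
shift [-46.4  -5.7  10.8] rot [ 0.  -0.   2.3]
shift [-25.6  -2.1   5.9] rot [ 0. -0.  0.]
```

Request:
{"method": "drive_tool", "body": {
  "plan": [
    {"x": -41, "y": -24, "z": 0, "rx": 0, "ry": 0, "rz": 0, "claw": 0},
    {"x": -41, "y": -24, "z": 0, "rx": 0, "ry": 0, "rz": 0, "claw": 0},
    {"x": -41, "y": -24, "z": 0, "rx": 0, "ry": 0, "rz": 0, "claw": 0},
    {"x": -41, "y": -24, "z": 0, "rx": 0, "ry": 0, "rz": 0, "claw": 0},
    {"x": -41, "y": -24, "z": 0, "rx": 0, "ry": 0, "rz": 0, "claw": 0}
  ],
  "newtons": 22
}}

```text
time_s: 1.6
position: [350.8, 418.5, 195.3]
ee_rot: [[-0.955, 0.295, 0.001], [0.295, 0.955, 0.004], [0.0, 0.004, -1.0]]
wrist_force: [1.3, 0.3, -0.5]
grip_width: 87.8
```

Request:
{"method": "drive_tool", "body": {
  "plan": [
    {"x": -41, "y": -24, "z": 0, "rx": 0, "ry": 0, "rz": 0, "claw": 0},
    {"x": -41, "y": -24, "z": 0, "rx": 0, "ry": 0, "rz": 0, "claw": 0},
    {"x": -41, "y": -24, "z": 0, "rx": 0, "ry": 0, "rz": 0, "claw": 0},
    {"x": -26, "y": -41, "z": 4, "rx": 0, "ry": 0, "rz": 8, "claw": 0},
    {"x": -25, "y": -40, "z": 4, "rx": 0, "ry": 0, "rz": 8, "claw": 0}
  ]
}}

```text
time_s: 2.1
position: [473.5, 213.3, 188.3]
ee_rot: [[-0.833, 0.553, 0.007], [0.553, 0.833, 0.007], [-0.002, 0.01, -1.0]]
wrist_force: [0.4, 0.1, 0.2]
grip_width: 87.9
```

```bash
python3 plan.py "480,0,170,30;442,-255,110,-5.9"
```

```text
t 2.10 p [473.5 213.3 188.3] yaw 56.42 zaxis [ 0.007  0.007 -1.   ] F [0.4 0.1 0.2] w 87.9
q [ 0.4   0.27  1.87  0.    0.98 -0.59]
shift [-27.7 -39.1   3.8] rot [ 0.2 -0.   8.4]
shift [-33.1 -34.6   3.9] rot [ 0.2 -0.   8.4]
shift [-37.8 -29.4   4. ] rot [ 0.2 -0.   8.4]
shift [-41.6 -23.5   4.1] rot [ 0.  -0.   1.2]
shift [-19.5 -10.5   1.9] rot [-0.  0. -0.]
shift [-36.6 -29.1  10.9] rot [ 0.  -0.   8.4]
shift [-40.5 -23.4  10.9] rot [ 0.  -0.   8.4]
shift [-43.4 -17.3  10.9] rot [ 0.  -0.   8.4]
shift [-45.5 -10.7  10.9] rot [-0.   0.   8.4]
shift [-46.6  -4.   10.9] rot [-0.   0.   2.3]
shift [-24.   -1.1   5.6] rot [-0.  0.  0.]
```

Request:
{"method": "drive_tool", "body": {
  "plan": [
    {"x": -28, "y": -39, "z": 4, "rx": 0, "ry": 0, "rz": 8.4, "claw": 0},
    {"x": -33, "y": -35, "z": 4, "rx": 0, "ry": 0, "rz": 8.4, "claw": 0},
    {"x": -38, "y": -30, "z": 4, "rx": 0, "ry": 0, "rz": 8.4, "claw": 0},
    {"x": -42, "y": -24, "z": 4, "rx": 0, "ry": 0, "rz": 8.4, "claw": 0},
    {"x": -44, "y": -18, "z": 5, "rx": 0, "ry": 0, "rz": 8.4, "claw": 0}
  ]
}}

```text
time_s: 2.6
position: [479.1, -35.4, 166.4]
ee_rot: [[-0.232, 0.973, 0.012], [0.973, 0.232, 0.007], [0.004, 0.014, -1.0]]
wrist_force: [0.7, -0.1, 0.2]
grip_width: 88.2
```

```bash
python3 plan.py "442.5,-258,110,-5.9"
```

```text
t 2.60 p [479.1 -35.4 166.4] yaw 13.44 zaxis [ 0.012  0.007 -1.   ] F [ 0.7 -0.1  0.2] w 88.2
q [-0.1   0.25  1.97  0.01  0.91 -0.35]
shift [-43.  -18.2  11.2] rot [ 0.3 -0.2  8.4]
shift [-45.1 -11.7  11.4] rot [ 0.3 -0.2  8.4]
shift [-46.3  -4.9  11.6] rot [ 0.1 -0.   2.6]
shift [-46.5  -2.8  11.6] rot [ 0.  0. -0.]
shift [-39.2  -2.3   9.8] rot [ 0.  0. -0.]
```

Request:
{"method": "drive_tool", "body": {
  "plan": [
    {"x": -43, "y": -18, "z": 11, "rx": 0.3, "ry": -0.2, "rz": 8.4, "claw": 0},
    {"x": -45, "y": -12, "z": 11, "rx": 0.3, "ry": -0.2, "rz": 8.4, "claw": 0},
    {"x": -46, "y": -5, "z": 11, "rx": 0.1, "ry": 0, "rz": 2.6, "claw": 0},
    {"x": -46, "y": -3, "z": 11, "rx": 0, "ry": 0, "rz": 0, "claw": 0},
    {"x": -39, "y": -2, "z": 10, "rx": 0, "ry": 0, "rz": 0, "claw": 0}
  ]
}}

```text
time_s: 3.1
position: [441.0, -267.7, 112.3]
ee_rot: [[0.118, 0.993, 0.007], [0.993, -0.118, -0.003], [-0.002, 0.008, -1.0]]
wrist_force: [1.2, 0.6, 0.0]
grip_width: 87.9
```

```bash
python3 plan.py "442.5,-258,11,-5.9" 25;python3 - <<'E'
from h import *
cap('top','t1');cap('side','s1')
a=cv2.imread('pics/t1.png')[180:270,310:440]; a=cv2.resize(a,None,fx=4,fy=4,interpolation=2)
b=cv2.imread('pics/s1.png')[110:210,310:420]; b=cv2.resize(b,None,fx=4,fy=4,interpolation=2)
c=np.zeros((770,540,3),np.uint8); c=np.zeros((400,970,3),np.uint8); c[:360,:520]=a; c[:,525:965]=b
cv2.imwrite('pics/c1.png',cv2.resize(c,None,fx=.82,fy=.82))
E
```

```text
t 3.10 p [ 441.  -267.7  112.3] yaw -6.78 zaxis [ 0.007 -0.003 -1.   ] F [1.2 0.6 0. ] w 87.9
q [-0.57  0.38  1.94  0.    0.82 -0.45]
shift [ 2.5 -0.1 24.9] rot [ 0.4  0.1 -0.9]
shift [ 2.4  0.1 24.9] rot [-0. -0. -0.]
shift [ 2.4  0.1 24.9] rot [ 0.  0. -0.]
shift [ 2.4  0.1 24.9] rot [ 0.  0. -0.]
shift [0.2 0.  1.8] rot [ 0.  0. -0.]
```

View pics/c1.png

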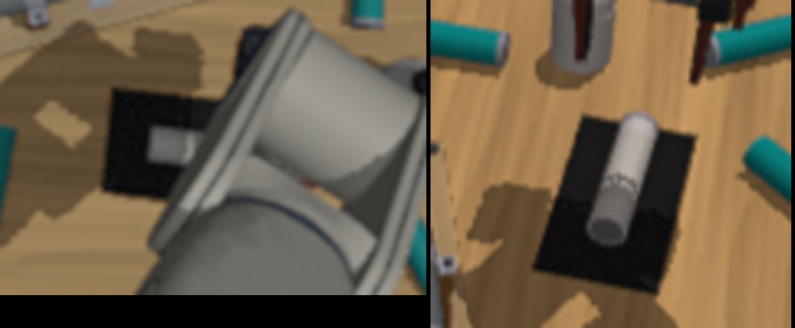

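Request:
{"method": "drive_tool", "body": {
  "plan": [
    {"x": 2.5, "y": 0, "z": 25, "rx": 0.4, "ry": 0.1, "rz": -0.9, "claw": 0},
    {"x": 2.5, "y": 0, "z": 25, "rx": 0, "ry": 0, "rz": 0, "claw": 0},
    {"x": 2.5, "y": 0, "z": 20, "rx": 0, "ry": 0, "rz": 0, "claw": 0},
    {"x": 2, "y": 0, "z": 12, "rx": 0, "ry": 0, "rz": 0, "claw": 0},
    {"x": 0, "y": 0, "z": 5, "rx": 0, "ry": 0, "rz": 0, "claw": 0}
  ]
}}

```text
time_s: 3.7
position: [443.8, -260.9, 23.7]
ee_rot: [[0.109, 0.994, 0.004], [0.994, -0.109, -0.002], [-0.002, 0.004, -1.0]]
wrist_force: [-0.0, 0.2, -0.0]
grip_width: 87.9
```

```bash
python3 - <<'E'
from h import *
cap('side','s2')
b=cv2.imread('pics/s2.png')[110:210,310:420]; cv2.imwrite('pics/c2.png',cv2.resize(b,None,fx=5,fy=5,interpolation=2))
E
python3 plan.py "442.5,-258,11,-5.9" 25
```

```text
t 3.75 p [ 443.6 -260.9   23.5] yaw -6.27 zaxis [ 0.003 -0.002 -1.   ] F [ 0.3 -0.4 -0.6] w 88.2
q [-0.55  0.54  1.97 -0.    0.63 -0.45]
shift [ 2.8 -1.5 12.5] rot [ 0.2  0.1 -0.4]
```

View pics/c2.png

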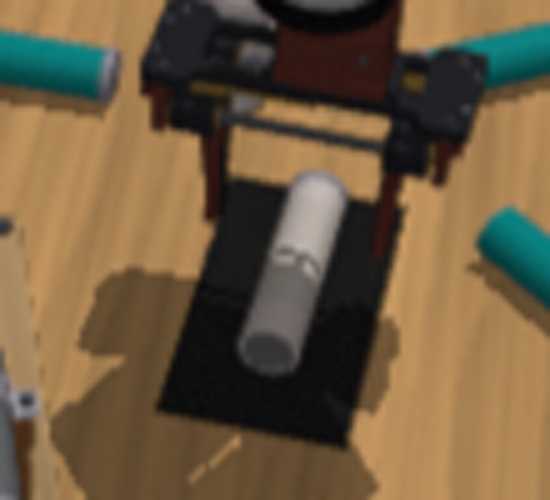

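Run:
```python
from h import *
p=np.array(readout.state()['position'])
for q in (p,p+[44,-5,0],p-[44,-5,0],[442.5,-258,20],[449.5,-191,20],[435.5,-325,20],[449.5,-191,37]):
    c,r,z=pix('side',q); print(np.round(q),'crop',round((c-310)*5),round((r-110)*5))
```

```text
[ 444. -261.   23.] crop 292 259
[ 488. -266.   23.] crop 218 243
[ 400. -256.   23.] crop 367 274
[ 442. -258.   20.] crop 293 267
[ 450. -191.   20.] crop 266 349
[ 436. -325.   20.] crop 317 190
[ 450. -191.   37.] crop 268 328
```

Request:
{"method": "drive_tool", "body": {
  "plan": [
    {"x": 2.5, "y": -1, "z": 9, "rx": 0.2, "ry": 0.1, "rz": -0.4, "claw": 0},
    {"x": 0, "y": 0, "z": 4, "rx": 0, "ry": 0, "rz": 0, "claw": 0},
    {"x": 0, "y": 0, "z": 1, "rx": 0, "ry": 0, "rz": 0, "claw": 0.3},
    {"x": 0, "y": 0, "z": 0, "rx": 0, "ry": 0, "rz": 0, "claw": 0.45},
    {"x": 0, "y": 0, "z": 0, "rx": 0, "ry": 0, "rz": 0, "claw": 0.45}
  ]
}}

```text
time_s: 4.25
position: [444.8, -258.7, 10.6]
ee_rot: [[0.101, 0.995, 0.003], [0.995, -0.101, -0.002], [-0.002, 0.003, -1.0]]
wrist_force: [0.3, -0.6, -0.0]
grip_width: 67.4
```

```bash
python3 - <<'E'
from h import *
cap('side','s3')
b=cv2.imread('pics/s3.png')[110:210,310:420]; cv2.imwrite('pics/c3.png',cv2.resize(b,None,fx=5,fy=5,interpolation=2))
E
python3 plan.py "442.5,-258,8,-5.9" 25
```

```text
t 4.30 p [ 444.9 -258.7   10.6] yaw -5.78 zaxis [ 0.003 -0.002 -1.   ] F [-0.6 -1.2 -0.4] w 63.7
q [-0.55  0.56  1.97  0.    0.61 -0.45]
shift [ 0.4 -2.4  2.6] rot [0.2 0.1 0.1]
```

View pics/c3.png

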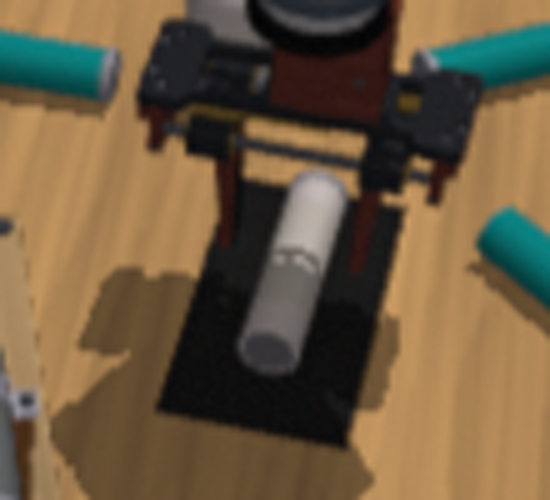

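Request:
{"method": "drive_tool", "body": {
  "plan": [
    {"x": 0, "y": -2.4, "z": 2, "rx": 0.2, "ry": 0.1, "rz": 0.1, "claw": 0.5},
    {"x": 0, "y": 0, "z": 0, "rx": 0, "ry": 0, "rz": 0, "claw": 0.7},
    {"x": 0, "y": 0, "z": 0, "rx": 0, "ry": 0, "rz": 0, "claw": 0.8},
    {"x": 0, "y": 0, "z": 0, "rx": 0, "ry": 0, "rz": 0, "claw": 1},
    {"x": 0, "y": 0, "z": 0, "rx": 0, "ry": 0, "rz": 0, "claw": 1}
  ],
  "newtons": 22
}}

```text
time_s: 4.8
position: [442.6, -258.9, 9.1]
ee_rot: [[0.103, 0.995, 0.001], [0.995, -0.103, -0.0], [-0.0, 0.001, -1.0]]
wrist_force: [-0.6, 0.3, -0.9]
grip_width: 23.4
```

Request:
{"method": "drive_tool", "body": {
  "plan": [
    {"x": 0, "y": 0, "z": 0, "rx": 0, "ry": 0, "rz": 0, "claw": 1},
    {"x": 0, "y": 0, "z": 0, "rx": 0, "ry": 0, "rz": 0, "claw": 1},
    {"x": 0, "y": 0, "z": 0, "rx": 0, "ry": 0, "rz": 0, "claw": 1},
    {"x": 0, "y": 0, "z": -2, "rx": 0, "ry": 0, "rz": 0, "claw": 1},
    {"x": 0, "y": 0, "z": -5, "rx": 0, "ry": 0, "rz": 0, "claw": 1}
  ]
}}

```text
time_s: 5.3
position: [443.3, -259.2, 17.1]
ee_rot: [[0.103, 0.995, 0.002], [0.995, -0.103, -0.001], [-0.001, 0.002, -1.0]]
wrist_force: [1.2, -0.1, -0.0]
grip_width: 0.4
```

```bash
python3 - <<'E'
from h import *
cap('side','s4')
b=cv2.imread('pics/s4.png')[110:210,310:420]; cv2.imwrite('pics/c4.png',cv2.resize(b,None,fx=5,fy=5,interpolation=2))
E
python3 plan.py "442.5,-258,8,-5.9" 25
```

```text
t 5.35 p [ 443.8 -259.4   17.9] yaw -5.92 zaxis [ 0.003 -0.001 -1.   ] F [ 0.4 -0.2 -0. ] w 0.9
q [-0.55  0.55  1.97  0.    0.62 -0.45]
shift [ 1.3 -1.4  9.9] rot [ 0.2  0.1 -0. ]
```

View pics/c4.png

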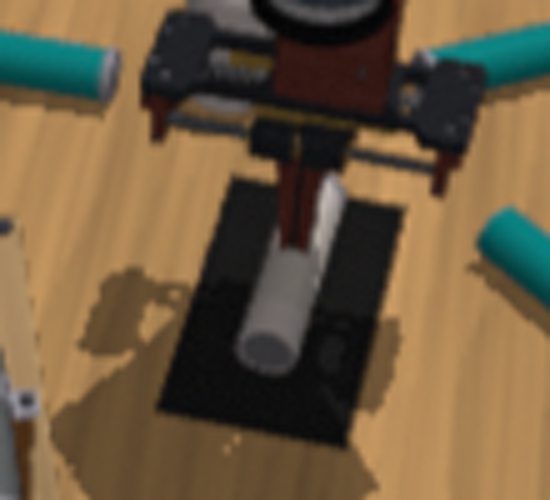

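Run:
```python
from h import *
np.set_printoptions(precision=0,suppress=True)
d=np.load('pics/s4.npy');P=cloud('side',d)
im=cv2.imread('pics/s4.png')
for r in range(138,172,2):
    c=310+295//5
    print(r,[ (P[r,c+k].round(0).tolist(), im[r,c+k].tolist()) for k in (-1,1)])
k=readout.state();print(k['position'],k['joint_pos'],k['effort'],k['wrist_force'])
```

```text
138 [([449.0, -227.0, 145.0], [26, 33, 37]), ([444.0, -227.0, 146.0], [28, 28, 30])]
140 [([449.0, -226.0, 139.0], [22, 31, 39]), ([444.0, -228.0, 138.0], [21, 23, 28])]
142 [([448.0, -224.0, 134.0], [17, 18, 32]), ([443.0, -228.0, 131.0], [19, 17, 20])]
144 [([449.0, -247.0, 105.0], [20, 23, 49]), ([444.0, -250.0, 104.0], [18, 18, 31])]
146 [([448.0, -248.0, 97.0], [16, 20, 45]), ([443.0, -250.0, 96.0], [16, 18, 31])]
148 [([448.0, -246.0, 91.0], [17, 20, 45]), ([443.0, -251.0, 87.0], [19, 21, 38])]
150 [([447.0, -248.0, 82.0], [17, 21, 45]), ([442.0, -252.0, 79.0], [18, 22, 43])]
152 [([447.0, -248.0, 74.0], [17, 21, 42]), ([441.0, -249.0, 74.0], [19, 23, 46])]
154 [([446.0, -251.0, 64.0], [17, 19, 37]), ([440.0, -244.0, 71.0], [18, 22, 49])]
156 [([446.0, -251.0, 56.0], [15, 17, 32]), ([440.0, -250.0, 58.0], [18, 22, 49])]
158 [([445.0, -249.0, 50.0], [17, 19, 30]), ([440.0, -250.0, 50.0], [17, 21, 48])]
160 [([445.0, -254.0, 38.0], [83, 86, 92]), ([439.0, -253.0, 40.0], [62, 66, 79])]
162 [([444.0, -244.0, 39.0], [97, 101, 107]), ([438.0, -250.0, 34.0], [99, 103, 109])]
164 [([443.0, -239.0, 36.0], [99, 103, 109]), ([437.0, -243.0, 33.0], [98, 102, 108])]
166 [([442.0, -228.0, 39.0], [99, 104, 109]), ([437.0, -234.0, 35.0], [95, 100, 106])]
168 [([441.0, -218.0, 42.0], [98, 103, 109]), ([436.0, -225.0, 36.0], [93, 98, 103])]
170 [([440.0, -217.0, 35.0], [100, 104, 109]), ([435.0, -221.0, 32.0], [91, 95, 100])]
[ 444. -259.   18.] [-1.  1.  2.  0.  1. -0.] [ -0. -47. -15.   0.  -0.   0.] [ 0. -0. -0.]
```

The picture shows the shut fingers standing above the cartridge. Depth puts the real tips at z≈46 while the TCP reading is 18, so the reading sits about 28 mm too low along the tool. x and y agree, and the cartridge hasn't moved. I'll reopen and go down in small steps, watching the force.

Request:
{"method": "drive_tool", "body": {
  "plan": [
    {"x": 0, "y": -1.4, "z": -3, "rx": 0, "ry": 0, "rz": 0, "claw": 0.2},
    {"x": 0, "y": 0, "z": 0, "rx": 0, "ry": 0, "rz": 0, "claw": 0.2},
    {"x": 0, "y": 0, "z": 0, "rx": 0, "ry": 0, "rz": 0, "claw": 0.2},
    {"x": 0, "y": 0, "z": 0, "rx": 0, "ry": 0, "rz": 0, "claw": 0.2},
    {"x": 0, "y": 0, "z": 0, "rx": 0, "ry": 0, "rz": 0, "claw": 0.2}
  ]
}}

```text
time_s: 5.85
position: [442.1, -259.3, 21.4]
ee_rot: [[0.103, 0.995, 0.003], [0.995, -0.103, -0.002], [-0.001, 0.003, -1.0]]
wrist_force: [0.1, -0.4, 0.2]
grip_width: 36.9
```

Request:
{"method": "drive_tool", "body": {
  "plan": [
    {"x": 0, "y": 0, "z": 0, "rx": 0, "ry": 0, "rz": 0, "claw": 0.2},
    {"x": 0, "y": 0, "z": 0, "rx": 0, "ry": 0, "rz": 0, "claw": 0.2},
    {"x": 0, "y": 0, "z": 0, "rx": 0, "ry": 0, "rz": 0, "claw": 0.2},
    {"x": 0, "y": 0, "z": 0, "rx": 0, "ry": 0, "rz": 0, "claw": 0.2},
    {"x": 0, "y": 0, "z": 0, "rx": 0, "ry": 0, "rz": 0, "claw": 0.2}
  ]
}}

```text
time_s: 6.35
position: [441.9, -259.1, 21.0]
ee_rot: [[0.103, 0.995, 0.002], [0.995, -0.103, -0.001], [-0.001, 0.002, -1.0]]
wrist_force: [-0.0, -0.7, 0.7]
grip_width: 69.8
```

```bash
python3 plan.py "442.5,-258.5,3,-5.9" 12
python3 - <<'E'
from h import *
cap('side','s5');p,d=cap('top','t5')
b=cv2.imread('pics/s5.png')[110:210,310:420]; cv2.imwrite('pics/c5.png',cv2.resize(b,None,fx=5,fy=5,interpolation=2))
np.set_printoptions(precision=0,suppress=True)
d=np.load('pics/s5.npy');P=cloud('side',d).reshape(-1,3)
m=(np.abs(P[:,1]+259)<16)&(np.abs(P[:,0]-443)>22)&(np.abs(P[:,0]-443)<60)&(P[:,2]>10)
Q=P[m]; 
for sgn in(-1,1):
    w=Q[(Q[:,0]-443)*sgn>0]; print(len(w),np.sort(w[:,2])[:12],w.mean(0))
E
```

```text
t 6.35 p [ 441.9 -259.1   21. ] yaw -5.92 zaxis [ 0.002 -0.001 -1.   ] F [-0.  -0.7  0.7] w 69.8
q [-0.55  0.54  1.97  0.    0.63 -0.45]
shift [ 0.5  0.3 12. ] rot [ 0.1  0.1 -0. ]
shift [0.2 0.2 6. ] rot [ 0. -0. -0.]
248 [55. 56. 58. 60. 61. 62. 63. 67. 68. 68. 69. 70.] [ 401. -255.  210.]
183 [51. 51. 53. 54. 54. 54. 56. 57. 58. 58. 58. 59.] [ 483. -253.  133.]
```

View pics/c5.png

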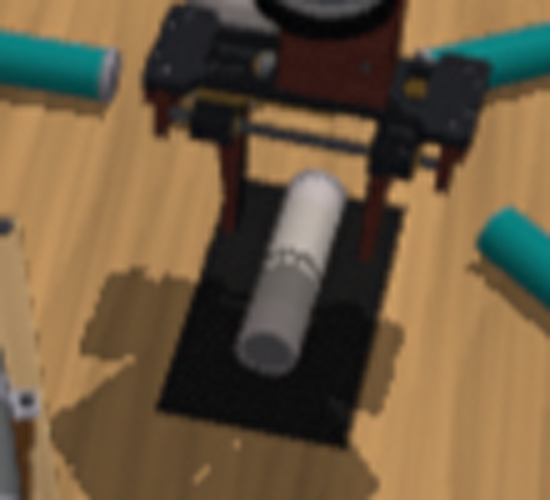

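Request:
{"method": "drive_tool", "body": {
  "plan": [
    {"x": 0.5, "y": 0.4, "z": 14, "rx": 0.1, "ry": 0.1, "rz": 0, "claw": 0.2},
    {"x": 0, "y": 0, "z": 12, "rx": 0, "ry": 0, "rz": 0, "claw": 0.2},
    {"x": 0, "y": 0, "z": 6, "rx": 0, "ry": 0, "rz": 0, "claw": 0.2},
    {"x": 0, "y": 0, "z": 2, "rx": 0, "ry": 0, "rz": 0, "claw": 0.2},
    {"x": 0, "y": 0, "z": 0, "rx": 0, "ry": 0, "rz": 0, "claw": 0.2}
  ]
}}

```text
time_s: 6.95
position: [441.9, -258.3, -16.9]
ee_rot: [[0.103, 0.995, -0.001], [0.995, -0.103, 0.002], [0.002, -0.001, -1.0]]
wrist_force: [0.5, -0.3, -0.1]
grip_width: 70.3
```

```bash
python3 plan.py "442.5,-258.5,-19,-5.9" 12
python3 - <<'E'
from h import *
cap('side','s6')
b=cv2.imread('pics/s6.png')[110:210,310:420]; cv2.imwrite('pics/c6.png',cv2.resize(b,None,fx=5,fy=5,interpolation=2))
np.set_printoptions(precision=0,suppress=True)
d=np.load('pics/s6.npy');P=cloud('side',d).reshape(-1,3)
m=(np.abs(P[:,1]+259)<16)&(np.abs(P[:,0]-443)>22)&(np.abs(P[:,0]-443)<60)&(P[:,2]>8)
Q=P[m]; 
for sgn in(-1,1):
    w=Q[(Q[:,0]-443)*sgn>0]; print(len(w),np.sort(w[:,2])[:12],w.mean(0))
E
```

```text
t 6.95 p [ 441.9 -258.3  -16.9] yaw -5.92 zaxis [-0.001  0.002 -1.   ] F [ 0.5 -0.3 -0.1] w 70.3
q [-0.55  0.61  1.98  0.    0.55 -0.45]
shift [-0.2  0.6  2.1] rot [-0.  -0.1 -0. ]
268 [ 9. 11. 12. 18. 18. 19. 22. 22. 24. 24. 29. 30.] [ 400. -257.  195.]
165 [ 9. 11. 13. 13. 14. 16. 18. 18. 19. 19. 19. 24.] [ 483. -255.   95.]
```

View pics/c6.png

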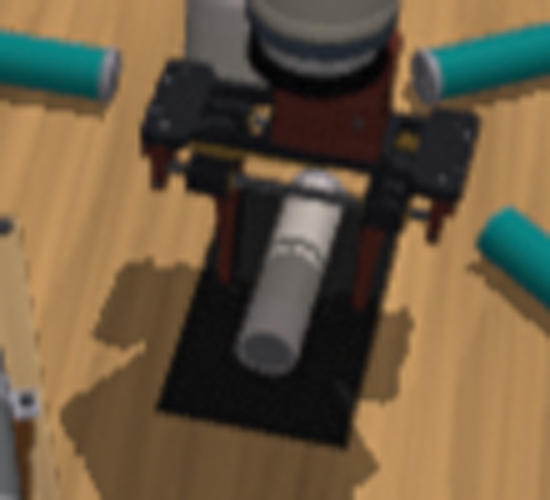

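Request:
{"method": "drive_tool", "body": {
  "plan": [
    {"x": 0, "y": 0.5, "z": 1, "rx": 0, "ry": 0, "rz": 0, "claw": 0.5},
    {"x": 0, "y": 0, "z": 0, "rx": 0, "ry": 0, "rz": 0, "claw": 0.6},
    {"x": 0, "y": 0, "z": 0, "rx": 0, "ry": 0, "rz": 0, "claw": 0.7},
    {"x": 0, "y": 0, "z": 0, "rx": 0, "ry": 0, "rz": 0, "claw": 0.8},
    {"x": 0, "y": 0, "z": 0, "rx": 0, "ry": 0, "rz": 0, "claw": 1}
  ],
  "newtons": 22
}}

```text
time_s: 7.5
position: [443.3, -258.9, -16.8]
ee_rot: [[0.103, 0.995, 0.001], [0.995, -0.103, 0.0], [0.001, 0.001, -1.0]]
wrist_force: [0.3, -0.2, -0.1]
grip_width: 33.7
```

Request:
{"method": "drive_tool", "body": {
  "plan": [
    {"x": 0, "y": 0, "z": 0, "rx": 0, "ry": 0, "rz": 0, "claw": 1},
    {"x": 0, "y": 0, "z": 0, "rx": 0, "ry": 0, "rz": 0, "claw": 1},
    {"x": 0, "y": 0, "z": -4, "rx": 0, "ry": 0, "rz": 0, "claw": 1},
    {"x": 0, "y": 0, "z": -10, "rx": 0, "ry": 0, "rz": 0, "claw": 1},
    {"x": 0, "y": 0, "z": -10, "rx": 0, "ry": 0, "rz": 0, "claw": 1}
  ]
}}

```text
time_s: 8.0
position: [442.1, -258.2, 7.6]
ee_rot: [[0.103, 0.995, -0.001], [0.995, -0.103, 0.002], [0.002, -0.002, -1.0]]
wrist_force: [1.0, -0.6, -1.4]
grip_width: 33.7
```

```bash
python3 plan.py "629,-185,100,17.4" 40
python3 - <<'E'
from h import *
cap('side','s7')
b=cv2.imread('pics/s7.png')[110:210,310:420]; cv2.imwrite('pics/c7.png',cv2.resize(b,None,fx=5,fy=5,interpolation=2))
E
```

```text
t 8.00 p [ 442.1 -258.2    7.6] yaw -5.92 zaxis [-0.001  0.002 -1.   ] F [ 1.  -0.6 -1.4] w 33.7
q [-0.55  0.57  1.97  0.    0.6  -0.45]
shift [ 16.7  32.3 -16.7] rot [-0.  -0.  -8.4]
shift [ 11.8  34.4 -16.7] rot [-0.  -0.  -8.4]
shift [  6.6  35.7 -16.7] rot [-0.  -0.  -6.5]
shift [  2.5  36.2 -16.7] rot [0. 0. 0.]
shift [  2.5  36.2 -16.7] rot [ 0. -0.  0.]
shift [ 1.3 19.  -8.8] rot [ 0. -0.  0.]
```

View pics/c7.png

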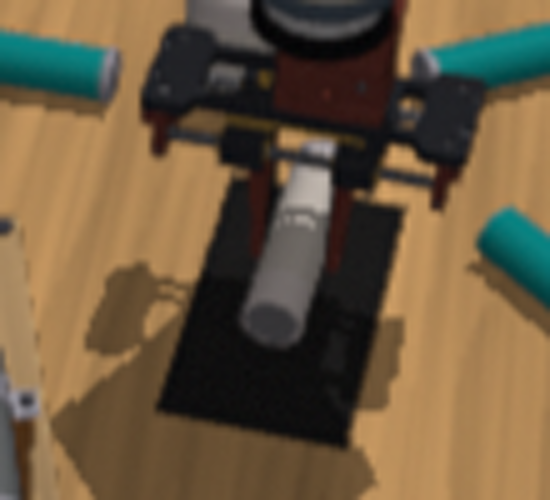

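Request:
{"method": "drive_tool", "body": {
  "plan": [
    {"x": 0, "y": 0, "z": -25, "rx": 0, "ry": 0, "rz": 0, "claw": 1},
    {"x": 0, "y": 0, "z": -25, "rx": 0, "ry": 0, "rz": 0, "claw": 1},
    {"x": 0, "y": 15, "z": -20, "rx": 0, "ry": 0, "rz": -6, "claw": 1},
    {"x": 8, "y": 30, "z": -10, "rx": 0, "ry": 0, "rz": -6, "claw": 1},
    {"x": 8, "y": 30, "z": 0, "rx": 0, "ry": 0, "rz": -6, "claw": 1}
  ]
}}

```text
time_s: 8.55
position: [515.7, -241.5, 95.7]
ee_rot: [[-0.215, 0.977, 0.001], [0.977, 0.215, 0.0], [0.0, 0.001, -1.0]]
wrist_force: [1.0, -0.9, -1.2]
grip_width: 33.2
```

```bash
python3 plan.py "630.5,-190,95,17.4" 30 6
```

```text
t 8.55 p [ 515.7 -241.5   95.7] yaw 12.43 zaxis [ 0.001  0.    -1.   ] F [ 1.  -0.9 -1.2] w 33.2
q [-0.46  0.48  1.82  0.    0.84 -0.68]
shift [ 6.1 29.4  0.2] rot [ 0.1 -0.  -5. ]
shift [ 3.5 29.8  0.2] rot [-0. -0.  0.]
shift [ 3.5 29.8  0.2] rot [ 0. -0.  0.]
shift [ 3.5 29.8  0.2] rot [ 0. -0.  0.]
shift [0.7 5.7 0. ] rot [ 0. -0.  0.]
```

Request:
{"method": "drive_tool", "body": {
  "plan": [
    {"x": 6, "y": 29, "z": 0, "rx": 0, "ry": 0, "rz": -5, "claw": 1},
    {"x": 3.5, "y": 30, "z": 0, "rx": 0, "ry": 0, "rz": 0, "claw": 1},
    {"x": 3, "y": 25, "z": 0, "rx": 0, "ry": 0, "rz": 0, "claw": 1},
    {"x": 2, "y": 16, "z": 0, "rx": 0, "ry": 0, "rz": 0, "claw": 1},
    {"x": 0, "y": 4, "z": 0, "rx": 0, "ry": 0, "rz": 0, "claw": 1}
  ]
}}

```text
time_s: 9.05
position: [619.2, -195.8, 101.0]
ee_rot: [[-0.308, 0.951, 0.009], [0.951, 0.308, -0.002], [-0.005, 0.008, -1.0]]
wrist_force: [-0.1, -0.1, -0.8]
grip_width: 33.2
```

```bash
python3 plan.py "630.5,-190,95,17.4" 30 6
python3 - <<'E'
from h import *
cap('side','s8'); cap('top','t8')
b=cv2.imread('pics/s8.png')[90:260,240:400]; cv2.imwrite('pics/c8.png',cv2.resize(b,None,fx=3.5,fy=3.5,interpolation=2))
np.set_printoptions(precision=1,suppress=True)
u=np.array([-.299,.954]);o=np.array([599.5,-91.3])
P=cloud('side',np.load('pics/s8.npy'));im=cv2.imread('pics/s8.png').astype(int)
s=(P[...,:2]-o)@u;n=(P[...,:2]-o)@[-u[1],u[0]]
Z=P[...,2]
m=(s>-190)&(s<-15)&(np.abs(n)<45)&(Z>80)&(Z<150)&(im.min(2)>70)
print(m.sum())
for a in range(-180,-10,10):
    k=m&(s>=a)&(s<a+10)
    if k.sum()>4: print(a,k.sum(),np.percentile(n[k],[3,97]),np.percentile(Z[k],[5,95]))
E
```

```text
t 9.05 p [ 619.2 -195.8  101. ] yaw 17.93 zaxis [ 0.009 -0.002 -1.   ] F [-0.1 -0.1 -0.8] w 33.2
q [-0.33  0.57  1.64  0.    0.93 -0.64]
shift [ 2.1 12.5  6.1] rot [0.4 0.3 0.5]
112
-160 5 [ 4.1 28.3] [146.9 149.8]
-140 8 [-0.4 29.1] [144.4 149.9]
-130 7 [-1.7 28.2] [146.1 149.6]
-120 8 [-2.6 27.3] [146.2 149.7]
-100 7 [-1.7 27. ] [146.3 149.8]
-90 7 [-2.4 26.6] [146.1 149.8]
-80 12 [-3.4 28.2] [113.9 149. ]
-70 8 [-4.  29.1] [140.7 149.8]
-60 8 [-2.5 29.1] [143.6 148.6]
-50 13 [-3.6 29.5] [139.6 149.9]
-40 22 [-1.7 29.5] [124.2 149.5]
```

View pics/c8.png

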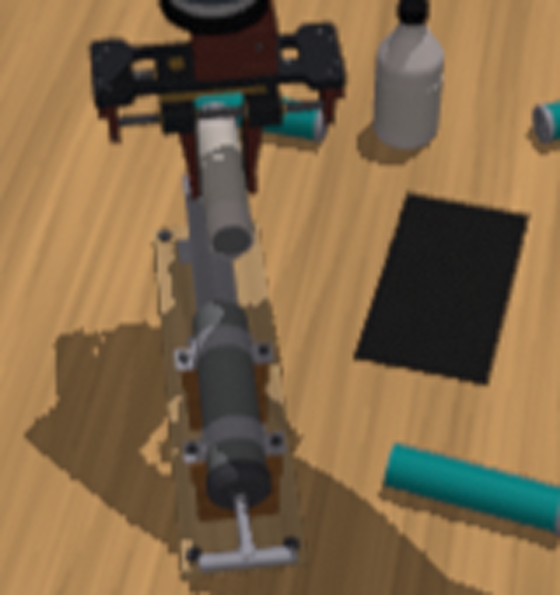

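Request:
{"method": "drive_tool", "body": {
  "plan": [
    {"x": 2, "y": 12, "z": 10, "rx": 0.4, "ry": 0.3, "rz": 0.5, "claw": 1},
    {"x": 0, "y": 2, "z": 12, "rx": 0, "ry": 0, "rz": 0, "claw": 1},
    {"x": 0, "y": 0, "z": 8, "rx": 0, "ry": 0, "rz": 0, "claw": 1},
    {"x": 0, "y": 0, "z": 4, "rx": 0, "ry": 0, "rz": 0, "claw": 1},
    {"x": 0, "y": 0, "z": 0, "rx": 0, "ry": 0, "rz": 0, "claw": 1}
  ]
}}

```text
time_s: 9.65
position: [627.8, -191.0, 62.7]
ee_rot: [[-0.296, 0.955, -0.005], [0.955, 0.296, 0.002], [0.004, -0.005, -1.0]]
wrist_force: [0.7, 0.2, -1.6]
grip_width: 33.3
```

```bash
python3 plan.py "630.5,-190,52,17.4" 30 6
cat > cart.py <<'E'
from h import *
import sys
np.set_printoptions(precision=1,suppress=True)
f=sys.argv[1]; lo,hi=float(sys.argv[2]),float(sys.argv[3])
cap('side',f)
b=cv2.imread('pics/%s.png'%f)[90:260,240:400]; cv2.imwrite('pics/c%s.png'%f,cv2.resize(b,None,fx=3.5,fy=3.5,interpolation=2))
u=np.array([-.299,.954]);o=np.array([599.5,-91.3])
P=cloud('side',np.load('pics/%s.npy'%f));im=cv2.imread('pics/%s.png'%f).astype(int)
s=(P[...,:2]-o)@u;n=(P[...,:2]-o)@[-u[1],u[0]];Z=P[...,2]
m=(s>-190)&(s<-12)&(np.abs(n)<45)&(Z>lo)&(Z<hi)&(im.min(2)>70)
c=[]
for a in range(-180,-10,10):
    k=m&(s>=a)&(s<a+10)
    if k.sum()>4: print(a,k.sum(),np.percentile(n[k],[3,97]),n[k].mean(),np.percentile(Z[k],[5,95]))
E
python3 cart.py s9 85 130
```

```text
t 9.65 p [ 627.8 -191.    62.7] yaw 17.21 zaxis [-0.005  0.002 -1.   ] F [ 0.7  0.2 -1.6] w 33.3
q [-0.31  0.63  1.63  0.    0.89 -0.61]
shift [ 0.1  3.  10.6] rot [-0.3 -0.2 -0.2]
-170 12 [-7.  10.7] 2.690812242099728 [113.9 118.6]
-160 8 [-12.4  18.5] 0.02679333778418136 [108.3 114.5]
-150 29 [-12.9  15.9] 2.010216883589188 [107.1 119.4]
-140 30 [-10.8  19.2] 4.002255500951558 [108.3 118.2]
-130 30 [-12.   18.2] 1.6949842432863857 [107.8 119.2]
-120 28 [-12.7  17.5] 3.159920357341036 [108.7 118.8]
-110 29 [-10.3  16.7] 2.782831543941676 [109.8 119.3]
-100 29 [-11.6  15.9] 1.6390504937365211 [109.8 118.9]
-90 32 [-12.2  17.1] 2.2672911183582007 [110.  119.1]
-80 34 [-13.3  18.5] 2.1829433869356087 [106.2 118.7]
-70 37 [-14.1  15.3] 0.7337003419655548 [105.  118.8]
-60 29 [-12.1  17.2] 2.64114217496423 [109.6 118.6]
-50 39 [-13.   18.4] 2.4686790318060354 [106.1 119. ]
-40 37 [-13.9  17.8] 3.126675371086955 [ 90.8 117.2]
```

View pics/cs9.png

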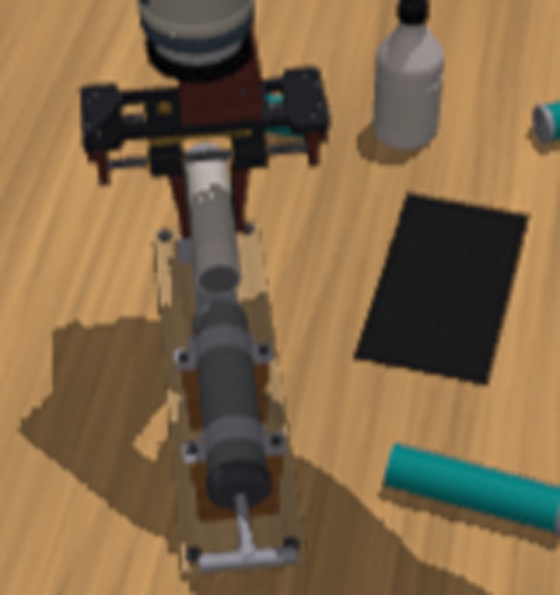

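Request:
{"method": "drive_tool", "body": {
  "plan": [
    {"x": 0, "y": 2.5, "z": 6, "rx": -0.3, "ry": -0.2, "rz": -0.2, "claw": 1},
    {"x": 0, "y": 0, "z": 4, "rx": 0, "ry": 0, "rz": 0, "claw": 1},
    {"x": 0, "y": 0, "z": 2, "rx": 0, "ry": 0, "rz": 0, "claw": 1},
    {"x": 0, "y": 0, "z": 1, "rx": 0, "ry": 0, "rz": 0, "claw": 1},
    {"x": 0, "y": 0, "z": 0, "rx": 0, "ry": 0, "rz": 0, "claw": 1}
  ]
}}

```text
time_s: 10.2
position: [630.6, -190.7, 49.6]
ee_rot: [[-0.299, 0.954, 0.002], [0.954, 0.299, -0.0], [-0.001, 0.002, -1.0]]
wrist_force: [-0.7, -0.4, -0.7]
grip_width: 33.5
```

```bash
python3 plan.py "629.5,-190.5,48,17.4" 30 6; python3 cart.py s10 85 130
```

```text
t 10.20 p [ 630.6 -190.7   49.6] yaw 17.41 zaxis [ 0.002 -0.    -1.   ] F [-0.7 -0.4 -0.7] w 33.5
q [-0.31  0.65  1.63  0.    0.86 -0.62]
shift [ 0.5 -1.   1.6] rot [0.1 0.1 0. ]
-170 16 [-10.4   8.2] -0.3346525739846839 [102.1 107.4]
-160 6 [-13.1  14.8] -2.50197739265373 [ 93.7 106.2]
-150 22 [-13.6  15.5] 1.0527296425123138 [ 96.4 104.7]
-140 27 [-14.2  16.2] 0.8457622817749003 [ 94.6 105.8]
-130 34 [-15.3  15.1] -0.8408256905995849 [ 94.7 106.2]
-120 26 [-13.3  14.3] 0.6991017968514583 [ 97.1 105.9]
-110 30 [-13.9  13.2] 0.16725204965360768 [ 96.1 105.7]
-100 28 [-14.9  14.9] -1.1226795914025849 [ 96.6 105.4]
-90 37 [-15.9  14.2] -1.1750078847545466 [ 93.8 105.7]
-80 31 [-16.5  15.8] -1.1749631663634428 [ 92.1 105.8]
-70 35 [-14.5  17. ] 0.9203708030569782 [ 92.8 105.8]
-60 36 [-15.7  14.1] 0.007716294267547694 [ 93.5 107.2]
-50 34 [-16.5  15.6] -1.6038592486732484 [ 90.  104.6]
-40 33 [-14.5  14.8] 0.5122752887811369 [ 90.6 106.1]
```

Request:
{"method": "drive_tool", "body": {
  "plan": [
    {"x": 0, "y": 0, "z": 1, "rx": 0, "ry": 0, "rz": 0, "claw": 1},
    {"x": 0, "y": 0, "z": 1, "rx": 0, "ry": 0, "rz": 0, "claw": 1},
    {"x": 0, "y": 0, "z": 0.5, "rx": 0, "ry": 0, "rz": 0, "claw": 1},
    {"x": 0, "y": 0, "z": 0, "rx": 0, "ry": 0, "rz": 0, "claw": 1},
    {"x": 0, "y": 0, "z": 0, "rx": 0, "ry": 0, "rz": 0, "claw": 1}
  ]
}}

```text
time_s: 10.75
position: [631.1, -190.9, 48.5]
ee_rot: [[-0.299, 0.954, 0.004], [0.954, 0.299, -0.001], [-0.002, 0.003, -1.0]]
wrist_force: [-0.3, -0.2, -1.1]
grip_width: 33.5
```

Request:
{"method": "drive_tool", "body": {
  "plan": [
    {"x": 0, "y": -0.5, "z": 1.5, "rx": 0, "ry": 0, "rz": 0, "claw": 1},
    {"x": 0, "y": 0, "z": 1, "rx": 0, "ry": 0, "rz": 0, "claw": 1},
    {"x": 0, "y": 0, "z": 0.5, "rx": 0, "ry": 0, "rz": 0, "claw": 1},
    {"x": 0, "y": 0, "z": 0, "rx": 0, "ry": 0, "rz": 0, "claw": 1},
    {"x": 0, "y": 0, "z": 0, "rx": 0, "ry": 0, "rz": 0, "claw": 1}
  ]
}}

```text
time_s: 11.25
position: [631.1, -190.9, 48.4]
ee_rot: [[-0.299, 0.954, 0.005], [0.954, 0.299, -0.001], [-0.002, 0.004, -1.0]]
wrist_force: [-1.2, 0.5, 1.9]
grip_width: 33.4
```

```bash
python3 cart.py s11 85 130|tail -8;python3 plan.py "629.5,-190.5,46,17.4" 30 6
```

```text
-110 25 [-14.2  13.4] -1.620610577740514 [ 94.  104.9]
-100 28 [-15.1  12.9] -0.9726004551123724 [ 95.  104.4]
-90 34 [-15.6  14. ] -0.5001182905169621 [ 93.1 104.3]
-80 36 [-16.7  15.4] -1.5404520771154062 [ 90.6 103.8]
-70 30 [-14.8  14.9] -0.18339261984853195 [ 93.6 105.4]
-60 33 [-15.4  16.3] 0.8648473612295419 [ 90.5 104.1]
-50 37 [-16.8  15.2] -2.2404384727262916 [ 90.1 103.8]
-40 32 [-14.5  14.6] 0.3654955395103494 [ 90.4 103.9]
t 11.30 p [ 631.1 -190.8   48.4] yaw 17.40 zaxis [ 0.005 -0.001 -1.   ] F [-2.   0.6  2.9] w 33.8
q [-0.31  0.65  1.63  0.    0.85 -0.62]
shift [ 0.8 -1.4  2.4] rot [ 0.3  0.1 -0. ]
```

Request:
{"method": "drive_tool", "body": {
  "plan": [
    {"x": 0, "y": 0, "z": 0, "rx": 0, "ry": 0, "rz": 0, "claw": 0.6},
    {"x": 0, "y": 0, "z": 0, "rx": 0, "ry": 0, "rz": 0, "claw": 0.55},
    {"x": 0, "y": 0, "z": 0, "rx": 0, "ry": 0, "rz": 0, "claw": 0.5},
    {"x": 0, "y": 0, "z": 0, "rx": 0, "ry": 0, "rz": 0, "claw": 0.4},
    {"x": 0, "y": 0, "z": 0, "rx": 0, "ry": 0, "rz": 0, "claw": 0.3}
  ]
}}

```text
time_s: 11.8
position: [631.6, -191.1, 47.7]
ee_rot: [[-0.299, 0.954, 0.006], [0.954, 0.299, -0.001], [-0.003, 0.005, -1.0]]
wrist_force: [0.1, 0.3, -0.4]
grip_width: 56.5
```

```bash
python3 cart.py s12 85 130;python3 plan.py "629.5,-190.5,46,17.4" 30 6
```

```text
-170 17 [-10.3  12.3] 1.59506601600468 [ 99.5 104.1]
-160 6 [-16.3  11.2] -9.441353304726634 [88.5 97. ]
-150 25 [-13.8  16.7] 1.7495137756553447 [ 91.6 103.6]
-140 34 [-14.6  15.7] 0.32527730267162563 [ 92.6 105. ]
-130 29 [-15.6  12.8] -1.497227510621881 [ 91.9 104. ]
-120 33 [-16.4  16.8] 0.4034490711569807 [ 89.4 104.4]
-110 28 [-13.9  16. ] -0.013594463653065032 [ 95.3 104.3]
-100 32 [-15.2  15.1] -1.4679135400312049 [ 91.4 104.5]
-90 36 [-15.7  16.3] 0.7463548938369572 [ 90.8 104.3]
-80 32 [-16.8  15.6] -0.27653561024314843 [ 92.3 103.3]
-70 32 [-14.5  15.4] -1.084282757261295 [ 92.8 105.2]
-60 36 [-15.7  16.1] -0.11671427992012075 [ 91.3 103.5]
-50 36 [-16.7  13.5] -2.3060841573900657 [ 88.9 103. ]
-40 31 [-14.4  15.1] 1.600246917018226 [ 89.5 103. ]
t 11.85 p [ 631.6 -191.    47.8] yaw 17.40 zaxis [ 0.006 -0.001 -1.   ] F [ 0.1 -1.4  0.1] w 59.7
q [-0.31  0.65  1.63  0.    0.85 -0.62]
shift [ 1.2 -1.9  1.8] rot [ 0.3  0.1 -0. ]
```

View pics/cs12.png

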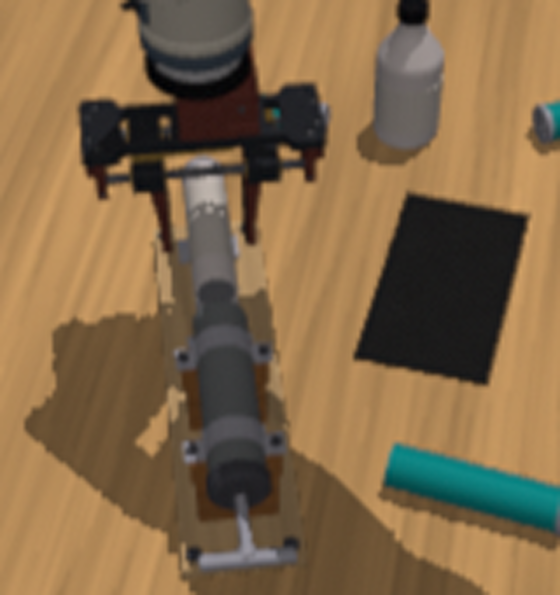

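Request:
{"method": "drive_tool", "body": {
  "plan": [
    {"x": 0, "y": 0, "z": -10, "rx": 0, "ry": 0, "rz": 0, "claw": 0.3},
    {"x": 0, "y": 0, "z": -25, "rx": 0, "ry": 0, "rz": 0, "claw": 0.3},
    {"x": 0, "y": 0, "z": -35, "rx": 0, "ry": 0, "rz": 0, "claw": 0.3},
    {"x": 0, "y": 0, "z": -25, "rx": 0, "ry": 0, "rz": 8, "claw": 0.5},
    {"x": 0, "y": 0, "z": 0, "rx": 0, "ry": 0, "rz": 8.4, "claw": 0.55}
  ]
}}

```text
time_s: 12.35
position: [630.7, -190.8, 147.7]
ee_rot: [[-0.01, 1.0, 0.004], [1.0, 0.01, -0.0], [-0.0, 0.004, -1.0]]
wrist_force: [-0.2, 0.8, -0.1]
grip_width: 49.0
```

```bash
python3 cart.py s13 85 130;python3 plan.py "523,98.6,120,-72.6" 40 8.4
```

```text
-170 31 [-15.2  16. ] 0.026948439675671183 [ 91.6 105. ]
-160 28 [-16.1  14.9] -0.9527797088344369 [ 90.7 105. ]
-150 28 [-13.9  16.6] 0.6538908472601744 [ 92.5 104.7]
-140 33 [-14.9  13.6] -1.3401032590279107 [ 92.1 103.7]
-130 30 [-12.9  15.8] 2.388019740722556 [ 92.4 104.2]
-120 31 [-16.4  14.6] -1.6688421036510521 [ 90.6 103.8]
-110 30 [-13.9  15.8] 0.7762939791811054 [ 92.9 104. ]
-100 32 [-14.8  12.8] -0.14942126054857052 [ 94.6 104.4]
-90 32 [-16.   16.4] -1.3566731030123398 [ 91.  104.9]
-80 34 [-16.8  15.5] -0.27352904473576295 [ 90.3 104.8]
-70 35 [-14.8  15.2] -0.15844351199100645 [ 93.3 104.6]
-60 38 [-15.6  15.9] -0.27220812452720644 [ 92.5 103.5]
-50 33 [-16.5  15.5] -0.16423119341670864 [ 90.2 104.4]
-40 31 [-14.5  14.6] 0.13519510324989736 [ 88.6 103.4]
t 12.40 p [ 630.2 -190.6  146.5] yaw 0.13 zaxis [ 0.003  0.    -1.   ] F [ 0.9 -0.4  0. ] w 44.7
q [-0.31  0.52  1.59  0.    1.03 -0.32]
shift [ 37.4 -13.8   3.4] rot [ 0.  -0.   8.4]
shift [ 35.  -19.1   3.4] rot [ 0.  -0.   8.4]
shift [ 31.8 -24.    3.4] rot [ 0.  -0.   8.4]
shift [ 28.  -28.4   3.4] rot [ 0.  -0.   8.4]
shift [ 23.5 -32.2   3.4] rot [ 0.  -0.   8.4]
shift [ 18.6 -35.3   3.4] rot [ 0.  -0.   8.4]
shift [ 13.2 -37.6   3.4] rot [ 0.  -0.   8.4]
shift [  5.6 -29.    2.5] rot [ 0.  -0.   8.4]
shift [0. 0. 0.] rot [ 0.  -0.   5.5]
```

View pics/cs13.png

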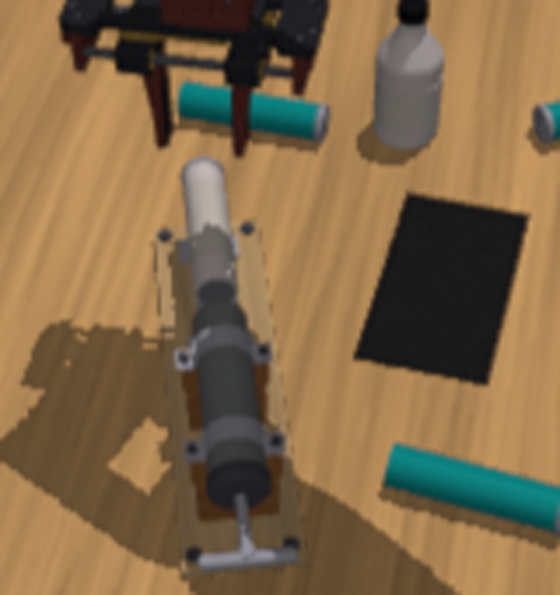

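Request:
{"method": "drive_tool", "body": {
  "plan": [
    {"x": 37, "y": -14, "z": 3, "rx": 0, "ry": 0, "rz": 8.4, "claw": 0.55},
    {"x": 35, "y": -19, "z": 3, "rx": 0, "ry": 0, "rz": 8.4, "claw": 0.55},
    {"x": 32, "y": -24, "z": 3, "rx": 0, "ry": 0, "rz": 8.4, "claw": 0.55},
    {"x": 28, "y": -28, "z": 3, "rx": 0, "ry": 0, "rz": 8.4, "claw": 0.55},
    {"x": 23, "y": -32, "z": 3, "rx": 0, "ry": 0, "rz": 8.4, "claw": 0.55}
  ],
  "newtons": 40
}}

```text
time_s: 12.9
position: [560.2, -4.4, 133.1]
ee_rot: [[0.672, 0.741, 0.008], [0.741, -0.672, -0.002], [0.004, 0.007, -1.0]]
wrist_force: [0.9, 0.2, 0.3]
grip_width: 39.7
```

```bash
python3 plan.py "523,98.6,120,-72.6" 40 8.4
```

```text
t 12.90 p [560.2  -4.4 133.1] yaw -42.20 zaxis [ 0.008 -0.002 -1.   ] F [0.9 0.2 0.3] w 39.7
q [-0.03  0.41  1.83 -0.    0.9   0.71]
shift [ 18.6 -35.1   4.6] rot [ 0.1 -0.1  8.4]
shift [ 13.3 -37.4   4.6] rot [ 0.1 -0.1  8.4]
shift [  5.8 -29.5   3.5] rot [ 0.1 -0.1  8.4]
shift [0. 0. 0.] rot [ 0.1 -0.1  5.2]
```

Request:
{"method": "drive_tool", "body": {
  "plan": [
    {"x": 18, "y": -35, "z": 4, "rx": 0.1, "ry": -0.1, "rz": 8.4, "claw": 0.55},
    {"x": 13, "y": -35, "z": 4, "rx": 0.1, "ry": -0.1, "rz": 8.4, "claw": 0.55},
    {"x": 4, "y": -20, "z": 3, "rx": 0.1, "ry": -0.1, "rz": 8.4, "claw": 0.55},
    {"x": 0, "y": -5, "z": 0, "rx": 0.1, "ry": -0.1, "rz": 5.2, "claw": 0.55},
    {"x": 0, "y": 0, "z": 0, "rx": 0, "ry": 0, "rz": 0, "claw": 0.55}
  ]
}}

```text
time_s: 13.4
position: [520.1, 99.5, 121.7]
ee_rot: [[0.955, 0.295, -0.005], [0.295, -0.956, 0.001], [-0.004, -0.002, -1.0]]
wrist_force: [0.5, 0.2, 0.5]
grip_width: 39.5
```

```bash
python3 plan.py "523,98.6,70,-72.6" 20 8.4;python3 - <<'E'
from h import *
cap('side','s14');cap('top','t14')
b=cv2.imread('pics/s14.png')[180:290,250:390]; b=cv2.resize(b,None,fx=5,fy=5,interpolation=2)
cv2.imwrite('pics/c14.png',b)
for q in ([540,104,85],[523,98.6,85],[570.5,113.6,85],[509.5,94.4,85],[554.9,56.3,85]): 
  c,r,z=pix('side',q); print(q,(c-250)*5,(r-180)*5)
E
```

```text
t 13.40 p [520.1  99.5 121.7] yaw -72.84 zaxis [-0.005  0.001 -1.   ] F [0.5 0.2 0.5] w 39.5
q [0.17 0.39 1.89 0.   0.87 1.44]
shift [ 1.1  0.7 20. ] rot [-0.1  0.2 -0.2]
shift [ 1.   0.7 20. ] rot [0. 0. 0.]
shift [ 0.6  0.4 11.7] rot [-0.  0.  0.]
[540, 104, 85] 301.2290043778131 342.1357913063855
[523, 98.6, 85] 339.59731700913323 337.94778676746006
[570.5, 113.6, 85] 232.17147899999674 349.51988233437305
[509.5, 94.4, 85] 369.9577650739576 334.78685399007486
[554.9, 56.3, 85] 290.56085970374426 254.92600812170735
```

View pics/c14.png

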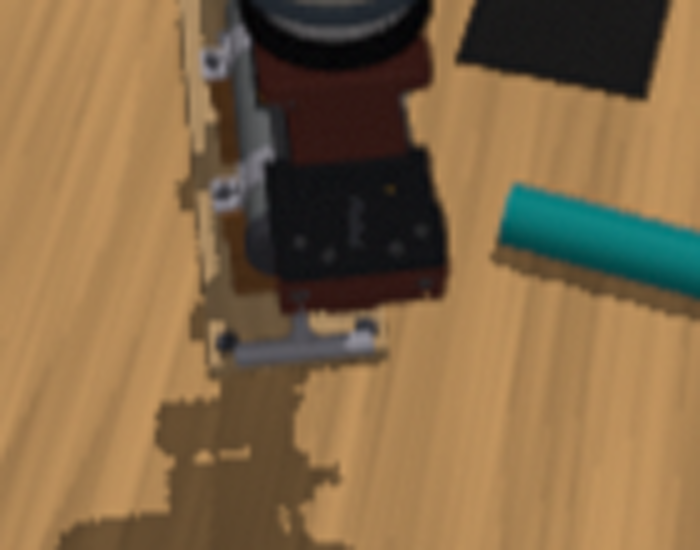

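Request:
{"method": "drive_tool", "body": {
  "plan": [
    {"x": 0, "y": -2, "z": 20, "rx": 0, "ry": 0.2, "rz": -0.2, "claw": 0.55},
    {"x": 0, "y": 0, "z": 20, "rx": 0, "ry": 0, "rz": 0, "claw": 0.55},
    {"x": 0, "y": 0, "z": 14, "rx": 0, "ry": 0, "rz": 0, "claw": 0.55},
    {"x": 0, "y": 0, "z": 5, "rx": 0, "ry": 0, "rz": 0, "claw": 0.55},
    {"x": 0, "y": 0, "z": 0, "rx": 0, "ry": 0, "rz": 0, "claw": 0.55}
  ]
}}

```text
time_s: 14.0
position: [522.9, 97.4, 62.4]
ee_rot: [[0.951, 0.31, 0.004], [0.31, -0.951, 0.002], [0.004, -0.001, -1.0]]
wrist_force: [-0.5, 0.4, -0.1]
grip_width: 39.6
```

```bash
python3 plan.py "520.8,101,38,-72.6" 20 8.4;python3 - <<'E'
from h import *
cap('side','s15');cap('top','t15')
b=cv2.imread('pics/s15.png')[180:290,250:390]; b=cv2.resize(b,None,fx=5,fy=5,interpolation=2)
cv2.imwrite('pics/c15.png',b)
E
```

```text
t 14.00 p [522.9  97.4  62.4] yaw -71.92 zaxis [ 0.004  0.002 -1.   ] F [-0.5  0.4 -0.1] w 39.6
q [0.16 0.48 1.92 0.   0.73 1.41]
shift [-0.8 -3.3 19.7] rot [-0.  -0.2  0.7]
shift [-0.2 -0.8  4.7] rot [ 0.  0. -0.]
```

View pics/c15.png

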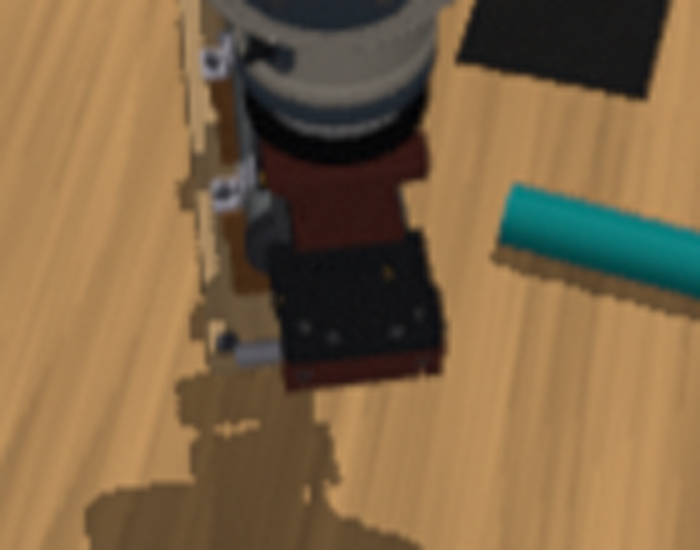

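Request:
{"method": "drive_tool", "body": {
  "plan": [
    {"x": -1, "y": -4, "z": 0, "rx": 0, "ry": -0.2, "rz": 0.7, "claw": 0.55},
    {"x": 0, "y": -1, "z": 6, "rx": 0, "ry": 0, "rz": 0, "claw": 0.55},
    {"x": 0, "y": 0, "z": 10, "rx": 0, "ry": 0, "rz": 0, "claw": 0.55},
    {"x": 0, "y": 0, "z": 6, "rx": 0, "ry": 0, "rz": 0, "claw": 0.55},
    {"x": 0, "y": 0, "z": 1, "rx": 0, "ry": 0, "rz": 0, "claw": 0.55}
  ]
}}

```text
time_s: 14.6
position: [522.5, 102.8, 40.6]
ee_rot: [[0.954, 0.298, 0.006], [0.298, -0.954, 0.002], [0.006, 0.0, -1.0]]
wrist_force: [0.0, 0.7, 0.2]
grip_width: 39.6
```

```bash
python3 plan.py "520.8,101,38,-72.6" 20 8.4
```

```text
t 14.60 p [522.5 102.8  40.6] yaw -72.64 zaxis [ 0.006  0.002 -1.   ] F [0.  0.7 0.2] w 39.6
q [0.17 0.52 1.93 0.   0.69 1.44]
shift [-2.2  1.2  2.6] rot [ 0.  -0.3 -0. ]
```

Down without contact. Now I close on the bar.

Request:
{"method": "drive_tool", "body": {
  "plan": [
    {"x": 0, "y": 0, "z": 2, "rx": 0, "ry": 0, "rz": 0, "claw": 0.65},
    {"x": 0, "y": 0, "z": 0, "rx": 0, "ry": 0, "rz": 0, "claw": 0.75},
    {"x": 0, "y": 0, "z": 0, "rx": 0, "ry": 0, "rz": 0, "claw": 0.85},
    {"x": 0, "y": 0, "z": 0, "rx": 0, "ry": 0, "rz": 0, "claw": 1},
    {"x": 0, "y": 0, "z": 0, "rx": 0, "ry": 0, "rz": 0, "claw": 1}
  ],
  "newtons": 40
}}

```text
time_s: 15.1
position: [522.4, 102.0, 37.8]
ee_rot: [[0.954, 0.299, 0.005], [0.299, -0.954, 0.001], [0.005, 0.001, -1.0]]
wrist_force: [1.1, -3.1, -2.7]
grip_width: 10.0
```

```bash
python3 plan.py "520.8,101,38,-72.6" 20 8.4;python3 - <<'E'
from h import *
cap('side','s16')
b=cv2.imread('pics/s16.png')[180:290,250:390]; b=cv2.resize(b,None,fx=5,fy=5,interpolation=2)
cv2.imwrite('pics/c16.png',b)
E
```

```text
t 15.10 p [522.4 102.   37.8] yaw -72.61 zaxis [ 0.005  0.001 -1.   ] F [ 1.1 -3.1 -2.7] w 10.0
q [ 0.17  0.53  1.93 -0.    0.68  1.44]
shift [-1.8  0.5 -0.2] rot [ 0.1 -0.3 -0. ]
```

View pics/c16.png

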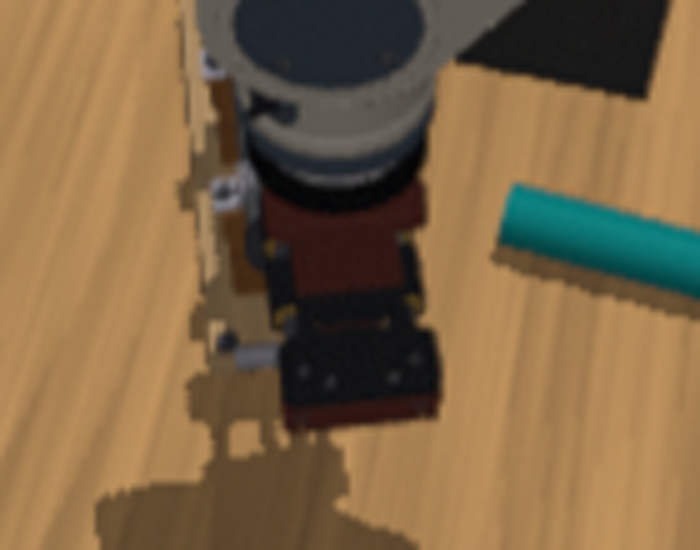

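Request:
{"method": "drive_tool", "body": {
  "plan": [
    {"x": 0, "y": -8, "z": 0, "rx": 0, "ry": 0, "rz": 0, "claw": 1},
    {"x": 0, "y": -15, "z": 0, "rx": 0, "ry": 0, "rz": 0, "claw": 1},
    {"x": 0, "y": -15, "z": 0, "rx": 0, "ry": 0, "rz": 0, "claw": 1},
    {"x": 0, "y": -15, "z": 0, "rx": 0, "ry": 0, "rz": 0, "claw": 1},
    {"x": 0, "y": -5, "z": 0, "rx": 0, "ry": 0, "rz": 0, "claw": 1}
  ]
}}

```text
time_s: 15.65
position: [506.1, 154.9, 37.7]
ee_rot: [[0.955, 0.298, 0.007], [0.298, -0.955, -0.003], [0.005, 0.005, -1.0]]
wrist_force: [2.3, -7.7, -2.3]
grip_width: 9.8
```

```bash
python3 plan.py "485,221.3,38,-72.6" 15 8.4;python3 - <<'E'
from h import *
cap('side','s17')
p=np.array(readout.state()['position'][:2]);print('s',(p-[599.5,-91.3])@[-.299,.954],'n',(p-[599.5,-91.3])@[-.954,-.299])
b=cv2.imread('pics/s17.png')[180:290,250:390]; b=cv2.resize(b,None,fx=5,fy=5,interpolation=2)
cv2.imwrite('pics/c17.png',b)
E
```

```text
t 15.65 p [506.1 154.9  37.7] yaw -72.68 zaxis [ 0.007 -0.003 -1.   ] F [ 2.3 -7.7 -2.3] w 9.8
q [ 0.28  0.52  1.94 -0.01  0.68  1.55]
shift [ -0.1 -15.   -0.1] rot [ 0.3 -0.3 -0.1]
shift [ -0.1 -15.   -0.1] rot [ 0. -0. -0.]
shift [ -0.1 -15.   -0.1] rot [ 0. -0. -0.]
shift [ -0.1 -15.   -0.1] rot [ 0.  0. -0.]
shift [-0.  -9.7 -0. ] rot [ 0.  0. -0.]
s 262.98447479456485 n 15.457008441273102
```

View pics/c17.png

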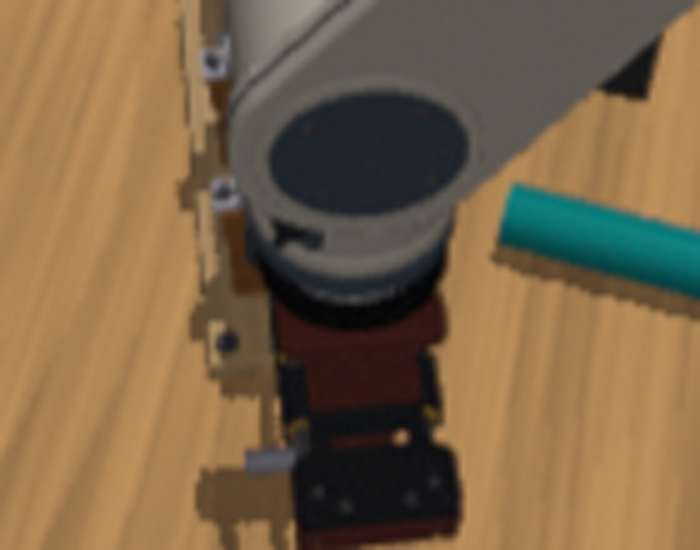

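Request:
{"method": "drive_tool", "body": {
  "plan": [
    {"x": 0, "y": -15, "z": 0, "rx": 0.3, "ry": -0.3, "rz": 0, "claw": 1},
    {"x": 0, "y": -15, "z": 0, "rx": 0, "ry": 0, "rz": 0, "claw": 1},
    {"x": 0, "y": -15, "z": 0, "rx": 0, "ry": 0, "rz": 0, "claw": 1},
    {"x": 0, "y": -10, "z": 0, "rx": 0, "ry": 0, "rz": 0, "claw": 1},
    {"x": 0, "y": -3, "z": 0, "rx": 0, "ry": 0, "rz": 0, "claw": 1}
  ]
}}

```text
time_s: 16.2
position: [489.8, 207.0, 37.8]
ee_rot: [[0.954, 0.299, 0.002], [0.299, -0.954, -0.006], [-0.0, 0.007, -1.0]]
wrist_force: [3.5, -9.1, -1.9]
grip_width: 10.0
```

```bash
cat > fin.py <<'E'
from h import *
import sys
f=sys.argv[1]
cap('side','s'+f);cap('top','t'+f)
s=readout.state();p=np.array(s['position'][:2]);print('s',(p-[599.5,-91.3])@[-.299,.954],'n',(p-[599.5,-91.3])@[-.954,-.299],s['time_s'],s['wrist_force'],s['grip_width'],s['position'])
b=cv2.imread('pics/s%s.png'%f)[180:320,250:390]; b=cv2.resize(b,None,fx=4,fy=4,interpolation=2)
cv2.imwrite('pics/c%s.png'%f,b)
b=cv2.imread('pics/t%s.png'%f)[140:240,200:340]; b=cv2.resize(b,None,fx=5,fy=5,interpolation=2)
cv2.imwrite('pics/d%s.png'%f,b)
E
python3 fin.py 18
```

```text
s 317.1890579860531 n 15.51189865477267 16.3 [ 2.34938613 -7.69223397 -0.81305973] 9.992836698922066 [489.80913966 206.80428799  37.74435288]
```

View pics/c18.png

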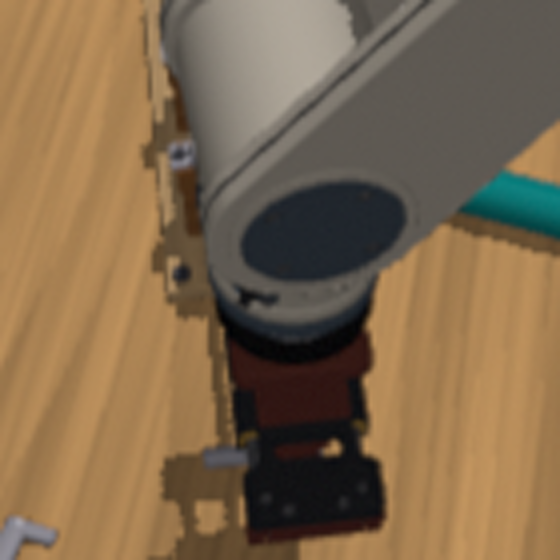

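View pics/d18.png

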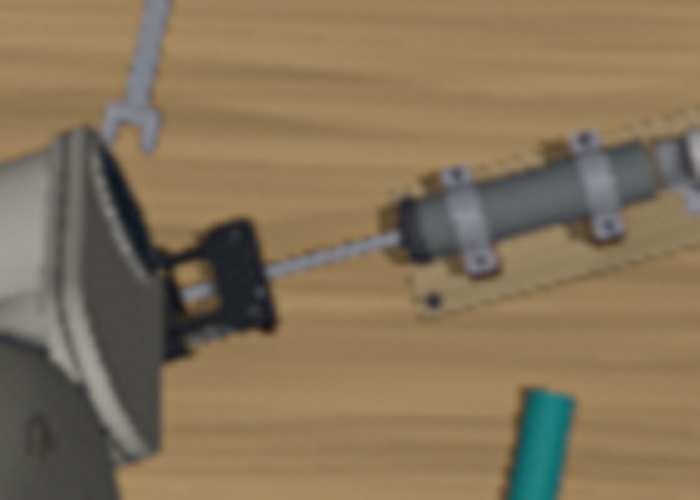

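Request:
{"method": "drive_tool", "body": {
  "plan": [
    {"x": 0, "y": -10, "z": 0, "rx": 0, "ry": 0, "rz": 0, "claw": 1},
    {"x": 0, "y": -8, "z": 0, "rx": 0, "ry": 0, "rz": 0, "claw": 1},
    {"x": 0, "y": -4, "z": 0, "rx": 0, "ry": 0, "rz": 0, "claw": 1},
    {"x": 0, "y": -2, "z": 0, "rx": 0, "ry": 0, "rz": 0, "claw": 1},
    {"x": 0, "y": 0, "z": 0, "rx": 0, "ry": 0, "rz": 0, "claw": 1}
  ]
}}

```text
time_s: 16.8
position: [484.4, 224.3, 37.7]
ee_rot: [[0.954, 0.301, 0.004], [0.301, -0.954, -0.014], [-0.0, 0.014, -1.0]]
wrist_force: [3.4, -9.2, -2.4]
grip_width: 9.7
```

```bash
python3 fin.py 19
python3 - <<'E'
from h import *
b=cv2.imread('pics/t19.png')[170:210,240:300]; cv2.imwrite('pics/e19.png',cv2.resize(b,None,fx=12,fy=12,interpolation=2))
for q in ('groove','cap_face','tbar'):
    print(q,[(np.round(np.array(o['at'])*[640,400],1),round(o['p'],2)) for o in spotter.place_of('top',q)])
E
```

```text
s 335.33063325623084 n 15.410378033197203 16.9 [ 3.52553681 -8.14765906 -1.44104609] 10.053066083219848 [484.47908491 224.15008348  37.76016101]
groove [(array([371.7, 223.9]), 0.42), (array([275. , 183.9]), 0.4)]
cap_face [(array([278.8, 188. ]), 0.62)]
tbar []
```

View pics/e19.png

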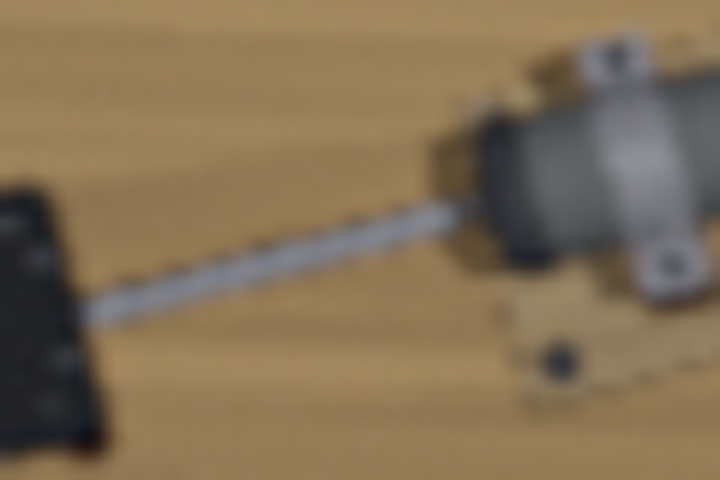

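Run:
```python
from h import *
from scipy.ndimage import map_coordinates as mc
u=np.array([-.299,.954]);o=np.array([599.5,-91.3]);nv=np.array([-.954,-.299])
a=cv2.imread('pics/t0.png').mean(2);b=cv2.imread('pics/t19.png').mean(2);c=cv2.imread('pics/t18.png').mean(2)
def prof(im,s,n,z):
    q=o+u*s+nv*n; x,y,_=pix('top',np.array([q[0],q[1],z])); return mc(im,[[y],[x]],order=1)[0]
print('rod lateral at s=195', [(n,round(prof(b,195,n,88))) for n in range(-9,10,2)])
print('rod lateral at s=230', [(n,round(prof(b,230,n,88))) for n in range(-9,10,2)])
print('tbar rest, n=+20/-20, z=90'); 
for s in range(190,222,1): print(s,round(prof(a,s,20,90)),round(prof(a,s,-20,90)))
print('rod');
for s in range(145,190,1): print(s,[round(np.mean([prof(i,s,n,88) for n in (-1,1)])) for i in (a,c,b)])
```

```text
rod lateral at s=195 [(-9, 117), (-7, 116), (-5, 117), (-3, 125), (-1, 131), (1, 125), (3, 119), (5, 115), (7, 115), (9, 116)]
rod lateral at s=230 [(-9, 115), (-7, 115), (-5, 118), (-3, 125), (-1, 131), (1, 126), (3, 121), (5, 120), (7, 119), (9, 118)]
tbar rest, n=+20/-20, z=90
190 113 113
191 112 113
192 112 112
193 112 112
194 111 111
195 111 110
196 108 108
197 106 107
198 104 107
199 105 109
200 108 111
201 110 113
202 114 116
203 117 119
204 121 121
205 123 119
206 120 115
207 117 112
208 114 105
209 105 97
210 97 89
211 88 82
212 83 78
213 79 75
214 76 73
215 79 80
216 87 87
217 94 94
218 102 100
219 107 104
220 113 109
221 118 111
rod
145 [59, 62, 63]
146 [57, 60, 61]
147 [56, 58, 59]
148 [53, 55, 56]
149 [50, 53, 54]
150 [47, 50, 51]
151 [47, 50, 50]
152 [51, 55, 50]
153 [56, 60, 51]
154 [62, 66, 53]
155 [74, 78, 56]
156 [87, 91, 60]
157 [99, 104, 63]
158 [107, 112, 66]
159 [114, 119, 70]
160 [120, 125, 74]
161 [122, 127, 80]
162 [122, 127, 89]
163 [122, 127, 98]
164 [122, 127, 107]
165 [121, 126, 112]
166 [120, 126, 118]
167 [120, 126, 124]
168 [122, 127, 126]
169 [123, 128, 129]
170 [125, 130, 131]
171 [125, 130, 131]
172 [125, 130, 131]
173 [125, 130, 131]
174 [124, 129, 130]
175 [123, 128, 129]
176 [122, 127, 128]
177 [121, 127, 127]
178 [121, 127, 127]
179 [121, 127, 127]
180 [122, 127, 128]
181 [123, 128, 128]
182 [124, 129, 130]
183 [125, 130, 130]
184 [125, 130, 131]
185 [125, 130, 130]
186 [125, 130, 130]
187 [125, 130, 130]
188 [124, 128, 129]
189 [123, 127, 128]
```

Request:
{"method": "drive_tool", "body": {
  "plan": [
    {"x": 0, "y": 2, "z": 0, "rx": 0.8, "ry": 0, "rz": 0, "claw": 1},
    {"x": 0, "y": 2, "z": 0, "rx": 0, "ry": 0, "rz": 0, "claw": 1},
    {"x": 0, "y": 0, "z": 0, "rx": 0, "ry": 0, "rz": 0, "claw": 1},
    {"x": 0, "y": 0, "z": 0, "rx": 0, "ry": 0, "rz": 0, "claw": 1},
    {"x": 0, "y": 0, "z": 0, "rx": 0, "ry": 0, "rz": 0, "claw": 1}
  ]
}}

```text
time_s: 17.55
position: [487.4, 214.6, 37.7]
ee_rot: [[0.953, 0.301, 0.001], [0.301, -0.953, -0.006], [-0.001, 0.006, -1.0]]
wrist_force: [2.7, -7.9, -2.2]
grip_width: 9.5
```

```bash
cat > gr.py <<'E'
from h import *
import sys
from scipy.ndimage import map_coordinates as mc
u=np.array([-.299,.954]);o=np.array([599.5,-91.3]);nv=np.array([-.954,-.299])
a=cv2.imread('pics/t0.png').mean(2);b=cv2.imread('pics/t%s.png'%sys.argv[1]).mean(2)
def prof(im,s,n,z):
    q=o+u*s+nv*n; x,y,_=pix('top',np.array([q[0],q[1],z])); return mc(im,[[y],[x]],order=1)[0]
S=np.arange(150,175,.25)
for nm,i in(('rest',a),('now',b)):
    v=np.array([np.mean([prof(i,s,n,88) for n in(-1,1)]) for s in S]); k=np.argmax(v>92); print(nm,'edge s',S[k])
E
python3 fin.py 20; python3 gr.py 20; python3 gr.py 19
```

```text
s 325.2708703243178 n 15.4981725511362 17.65 [ 4.26674458 -9.87173431 -2.25149177] 9.63160630367446 [487.40461109 214.5221688   37.75330432]
rest edge s 156.5
now edge s 156.25
rest edge s 156.5
now edge s 162.5
```

Request:
{"method": "drive_tool", "body": {
  "plan": [
    {"x": 0, "y": -3, "z": 0, "rx": 0, "ry": 0, "rz": 0, "claw": 1},
    {"x": 0, "y": -2, "z": 0, "rx": 0, "ry": 0, "rz": 0, "claw": 1},
    {"x": 0, "y": -1, "z": 0, "rx": 0, "ry": 0, "rz": 0, "claw": 1},
    {"x": 0, "y": 0, "z": 0, "rx": 0, "ry": 0, "rz": 0, "claw": 1},
    {"x": 0, "y": 0, "z": 0, "rx": 0, "ry": 0, "rz": 0, "claw": 1}
  ]
}}

```text
time_s: 18.15
position: [487.4, 214.4, 37.8]
ee_rot: [[0.953, 0.302, 0.003], [0.302, -0.953, -0.013], [-0.001, 0.013, -1.0]]
wrist_force: [3.7, -8.6, -1.5]
grip_width: 10.1
```

```bash
python3 fin.py 21; python3 gr.py 21
```

```text
s 325.0352423746933 n 15.517275784909591 18.25 [ 4.27233252 -9.1148644  -2.07844854] 10.067495539921607 [487.4568646  214.29155649  37.75614416]
rest edge s 156.5
now edge s 156.25
```

Request:
{"method": "drive_tool", "body": {
  "plan": [
    {"x": 0, "y": -4, "z": 0, "rx": 0.7, "ry": 0, "rz": 0, "claw": 1},
    {"x": 0, "y": -3, "z": 0, "rx": 0, "ry": 0, "rz": 0, "claw": 1},
    {"x": 0, "y": -2, "z": 0, "rx": 0, "ry": 0, "rz": 0, "claw": 1},
    {"x": 0, "y": -1, "z": 0, "rx": 0, "ry": 0, "rz": 0, "claw": 1},
    {"x": 0, "y": -1, "z": 0, "rx": 0, "ry": 0, "rz": 0, "claw": 1}
  ]
}}

```text
time_s: 18.75
position: [486.1, 218.8, 37.8]
ee_rot: [[0.953, 0.302, 0.001], [0.302, -0.953, -0.008], [-0.002, 0.007, -1.0]]
wrist_force: [3.1, -8.4, -1.5]
grip_width: 9.9
```

```bash
python3 fin.py 22; python3 gr.py 22
```

```text
s 329.7639944299553 n 15.49771842717113 18.85 [ 4.41300347 -7.28696891 -2.07323803] 10.18361596745435 [486.06095123 218.8108164   37.7365026 ]
rest edge s 156.5
now edge s 156.5
```

Request:
{"method": "drive_tool", "body": {
  "plan": [
    {"x": 0, "y": -3, "z": 0, "rx": 0, "ry": 0, "rz": 0, "claw": 1},
    {"x": 0, "y": -1.5, "z": 0, "rx": 0, "ry": 0, "rz": 0, "claw": 1},
    {"x": 0, "y": -1, "z": 0, "rx": 0, "ry": 0, "rz": 0, "claw": 1},
    {"x": 0, "y": -1, "z": 0, "rx": 0, "ry": 0, "rz": 0, "claw": 1},
    {"x": 0, "y": -1, "z": 0, "rx": 0, "ry": 0, "rz": 0, "claw": 1}
  ]
}}

```text
time_s: 19.35
position: [485.7, 220.0, 37.7]
ee_rot: [[0.953, 0.303, 0.002], [0.303, -0.953, -0.014], [-0.002, 0.014, -1.0]]
wrist_force: [3.3, -8.4, -1.1]
grip_width: 9.9
```

```bash
python3 fin.py 23; python3 gr.py 23
python3 - <<'E'
from h import *
for i in range(4):
    vision.capture('top'); s=readout.state(); print(s['time_s'],s['position'].round(2),s['dq'].round(3))
b=cv2.imread('pics/t23.png')[140:240,240:400]; cv2.imwrite('pics/e23.png',cv2.resize(b,None,fx=5,fy=5,interpolation=2))
E
```

```text
s 331.0436321538138 n 15.538154783684801 19.45 [ 3.85667548 -8.9608595  -1.07780492] 9.684987752871134 [485.63955973 220.0200844   37.74014462]
rest edge s 156.5
now edge s 158.25
19.5 [485.64 220.04  37.73] [-0.    -0.001  0.001  0.002 -0.001 -0.   ]
19.55 [485.64 220.05  37.74] [-0.001  0.002  0.003  0.001  0.001 -0.001]
19.6 [485.69 220.04  37.74] [-0.002 -0.    -0.001  0.002  0.    -0.001]
19.65 [485.67 220.05  37.75] [ 0.     0.     0.001 -0.    -0.    -0.003]
```

View pics/e23.png

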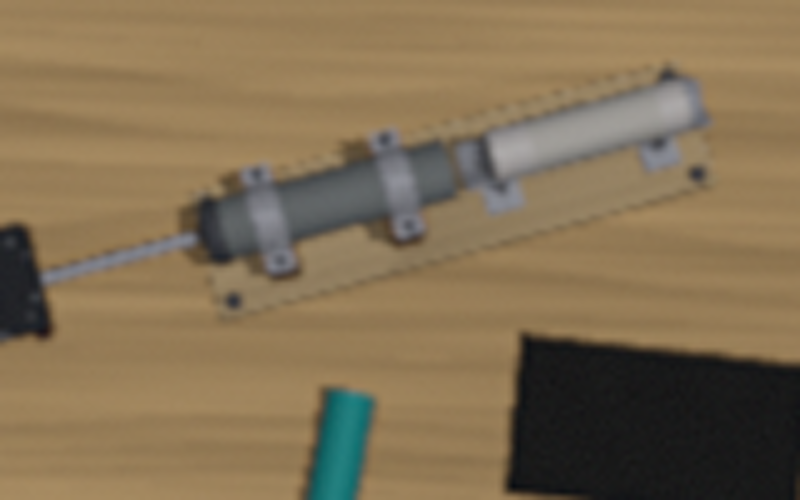

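The groove's outer edge now reads s=158.25 mm, against about 158 expected at 125 mm of pull. The arm is still. In the enlarged picture the cartridge lies in the trough at about (590,130), with its steel lid outwards at (697,100). Handing in.

```bash
python3 -c "
from h import *
ticket.sign_off(); s=readout.state(); print(s['time_s'],s['position'],s['wrist_force'],s['grip_width'])"
```

```text
the job is handed in; nothing more can be done
the job is handed in; nothing more can be done
```

The cartridge is in the trough, lid outwards and let go. The gripper still holds the T-handle with the follower drawn out to about 125 mm. The job is handed in, with no verdict reported.

- **Cartridge:** I picked it up with 22 N and laid it in the V trough, plain end to the barrel, about 4 mm outside the trough's middle. Contact when setting it down was about 3 N. The last picture shows it in line with the barrel.
- **Follower:** I took the T-handle beside the rod with 40 N. I overshot to about 130 mm to see the groove, slipped back to about 120 mm, then settled at about 125 mm. At the end the pull was about 9.5 N and the arm was still.
- **TCP reading:** The reported TCP height was about 29 mm too low compared with the camera depth. Because of this my first grip closed in the air just above the cartridge without moving it, and I corrected the height for every later move.
- **Pull-out estimates:** The top-camera reading gives about 125 mm. Going by the arm's travel alone it is 123.5 to 126 mm, because the two cameras disagreed by 3 to 6 mm on where the T-bar was at rest.
- **Other things on the bench:** I never touched them, but I did not measure their positions again at the end.

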